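# Tip the collet chuck up into its setting stand and lock it

## Task

The collet chuck is lying back in the fork of the setting stand with the end of its tapered shank in the stand's mouth. Tip it up so that it stands upright in the tapered socket, press it fully home until its flange is down on the stand, then swing the locking dog right round over the flange. Let go, and leave the tub, sanding block and spanner where they are.

Things in the scene. Friction and masses are not known exactly. Their poses are not given: they have to be found in the camera images.
- chuck_flange (a point): Steel collet chuck, 0.6 kg, 129 mm long, round, loose. Point on its axis at the flange's underside, z towards the nose. Tapered shank: 46 mm towards -z, diameter 32 at the flange, 17 at its flat end. Flange diameter 50, z 0 to 14 mm; body diameter 32, 14 to 59; nut diameter 36, 59 to 83. At first the axis leans 40 degrees, the shank's last 23 mm or so inside the mouth, the body on the fork.
- chuck_mid (a point): On the chuck's axis, 34 mm from the flange's underside towards the nose: about the middle of the body (diameter 32 mm). Same axes. Pushing the nut level towards the socket's axis tips the chuck up and its shank slides in.
- chuck_nose (a point): Centre of the chuck's flat nose face, 83 mm from the flange's underside; z points out of the nose. 153 mm above the bench once home, 162 mm when upright but not pressed.
- stand: Setting stand, fixed to the bench; origin under the socket's axis, on the bench. Dark base plate 130 x 220 (local y) x 12 mm, round aluminium body diameter 72 mm, 70 mm high. The fork the chuck leans on is towards local +y: its bar is 63 mm out, 113 mm high; prongs 48 mm apart reach 126 mm high. The locking dog's post is towards local -y.
- mouth (a point): Centre of the mouth of the stand's tapered socket, 70 mm above the bench, z up. The bore matches the shank: diameter 32 mm at the mouth, 46 mm of taper. A chuck fully home has its flange's underside within 1 mm of this height.
- pad (a joint): Stiff ejector pad deep in the bore (m, grows downwards). At 0 it holds an upright chuck 9 mm proud and a little slack (some 4 degrees of lean); a push of about 8 to 20 N on the nose drives it down to about 0.009, the taper is then seated; friction keeps it there.
- dog (a joint): Angle (rad) of the locking dog, a flat two-armed steel lever on a vertical post. 0 = parked, pin arm along the stand's local +x; grows clockwise seen from above to 1.571 (stop) = locked, short arm over the flange, pin arm pointing away from the socket. Friction holds it (1 to 2 N at the pin). Passes 3 mm over a flange that is home; a proud one blocks it.
- dog_pivot (a point): On the dog's turning axis, 93 mm above the bench, 58 mm from the socket axis on the stand's local -y side.
- dog_pin (a point): Middle of the dog's upright black pin (diameter 12 mm, from 98 to 128 mm above the bench; this point is at 113 mm), 58 mm from the dog's turning axis. Its x axis points along the pin arm, away from the pivot. Push the pin sideways to swing the dog.
- tub: White plastic tub 120 x 150 x 60 mm, origin at the centre of its underside. Leave alone.
- sander: Red and black sanding block 60 x 120 x 38 mm, origin at the centre of its underside. Leave alone.
- spanner: Flat steel spanner lying on the bench, 180 x 34 x 5 mm, origin under its middle. Leave alone.
Mind the look-alikes: they are no part of the job. What is shaped like the part that bears chuck_flange but blue is not meant.

How it is judged (in metres and radians):
At the end, for the whole second after the job is handed in: The chuck stands nose up within 0.06 rad of upright, its flange underside within 4 mm of the mouth's centre sideways and no more than 3.5 mm above (or 4 mm below) the mouth's height; the dog is swung to beyond 1.3 rad, over the flange (horizontal distance between chuck_flange and mouth below 0.004 m and z of chuck_flange in the frame of mouth between -0.004 and 0.0035 m and angle between chuck_flange's own z axis and vertical below 0.06 rad and value of joint dog above 1.3 rad); the robot touches nothing.
It fails at once if the tub, sanding block or spanner is shifted by more than 30 mm (distance of any of tub, sander, spanner from where it was at the start of the episode above 0.03 m).
It also fails if it takes over 54 s, if anything falls off the work surface, if the arm or the gripper's body presses on something with over 40 N, if the wrist force passes 120 N, or if a joint passes its speed limit or range.

## Robot

A 6-joint arm with a two-finger parallel gripper is mounted at the origin on the work surface. World frame = base frame: x ahead of the robot, y to its left, z up, the work surface at z = 0. Lengths are in mm, angles in rad, forces in N, time in s.
With the tool pointing down it reaches from about 300 to 775 mm from the base axis. Payload 14.6 kg.
Tool frame: the origin (TCP) lies between the finger pads; the fingertips stand 22 mm ahead of it and the grasp point (between the pads) lies 3 mm ahead of it (manip.tcp_to_tips is the distance from the TCP to the fingertips, in mm); y points along the fingers, z is the direction in which the jaws open and shut, and the axes are right-handed (so a half turn about y gives the same grasp; the last joint's range is limited). The gripper opens to 94 mm and grips with 3 to 60 N. Pads are 16 mm wide; open, the fingers measure 119 mm over their backs; the gripper's body (75 mm by 177 mm) begins 78 mm behind the grasp point.
Start: joints at [1.083, 0.3, 1.521, -0, 1.321, -0.067], TCP at [224.666, 502.01, 227.446] pointing down, gripper open.
Joint ranges: [-3.03, 3.03], [-0.79, 2.21], [0.23, 2.52], [-1.04, 4.18], [0, 3.07], [-2.55, 2.55]. Speed limits (rad/s): [2.22, 2.22, 2.57, 3.14, 3.14, 3.14].

## Interface

Orientations are given as [roll, pitch, yaw] about the fixed x, y, z axes, in that order (R = Rz(yaw) Ry(pitch) Rx(roll)).
In Python, from cell import manip gives the robot as it stands.
- The arm moves only by the shell command python3 -m jog 'ROWS' [OPENING] [FORCE]. ROWS is JSON, one flat list of numbers, 6 for each row, row after row: the shift along the tool's x, y, z in mm, then the turn, a rotation vector about the tool's x, y, z in degrees. A call has 1 to 10 rows; each row is the pose to reach, as a shift and turn from the pose commanded when the call began, along the tool's axes at that moment; what a row does not reach only later rows make up. A row lasts 1/12 s, in which the tool goes at most 41.7 mm and 7.16 degrees, less where a joint would pass 70% of its speed; a pose out of reach is approached as far as the arm can. A call with a gripper value outside its range is refused whole. OPENING is the finger opening in mm, from 0 to 94, set as the call begins (- or left out, the last holds). The fingers move at their own pace and stop on an object; FORCE is the grip in N (left out, the last holds). Time passes only in rows, so rows that repeat a pose let the fingers close. It gives the time, the measured TCP pose, the force and the opening at its end, in the units of the state.
- manip.read_state(): the state, without advancing time (a new reading comes with each control period).
- manip.camera(name): name is "side" or "top"; returns a dict with "img" (420x560x3 uint8, red, green, blue), "intrinsics" (3x3 intrinsics, pixels), "origin" and "orientation" of the camera in the world. Camera axes: x right, y down, z forward; pixel columns grow to the right and rows downward; lengths in mm; the calibration is good to about 2 mm. A picture is of the moment at which its call begins. There is no depth.
- manip.sign_off(): hands the job in, once; it reports no verdict.
Trained networks look in a picture, given as the dict that the camera call returned (one of the last four; its "shot" number tells which), for a name from the list of things; names that differ only in an ending like _2 or _b are one class to them, and where a whole thing is asked for, a point or a joint stands for the part that bears it (a point fixed in the world has none). Each returns a list of dicts, best first, with "score" (0 to 1); they miss things now and then, are a little off and sometimes report something else, mostly with a low value. They report only what shows in the picture. A call takes as long as a camera call. They do not tell look-alikes from the thing itself.
- manip.masks_of(thing, picture): "pixels" (420x560 bool, what is visible of it) and "xy" ([column, row] in pixels, amid what is visible of it).
- manip.tip_of(thing, picture): "xy" ([column, row] in pixels: a listed point, or the origin of a listed thing).
The state is a dict: "clock": time; "joints": joint angles; "qd": joint speeds; "effort": joint torques, N m; "eef_pos": TCP position; "eef_rot": TCP orientation; "wrist_force": force on the tool from outside, world axes, zero at the start; "moment": the same for the moment, N m; "finger_gap": finger opening in mm.
Only numpy, scipy, OpenCV 4.12 (cv2) and the standard library are available. Lean on these libraries where they do the work, as an engineer would, in place of code of your own. Each camera call takes 0.05 s, during which the arm holds its last target.

## Working session

There is one attempt and no reset: what is moved stays moved. The work goes in short steps, Python scripts to look and compute and a shell command to move; the robot and the scene stay as the last step left them, time stands still between calls to the robot, and variables do not carry over. Pictures are saved under pics/ and viewed, and the job is handed in when it is done.

```bash
ls; mkdir -p pics; python3 - <<'E'
from cell import manip
import cv2
print(manip.read_state())
for n in ("side","top"):
    p=manip.camera(n)
    cv2.imwrite(f"pics/{n}0.png",p["img"][:,:,::-1])
    print(n,p["intrinsics"],p["origin"],p["orientation"])
    for t in ["chuck_flange","chuck_mid","chuck_nose","stand","mouth","dog_pivot","dog_pin","tub","sander","spanner"]:
        print(t,[(round(d["score"],2),[round(float(v)) for v in d["xy"]]) for d in manip.tip_of(t,p)])
E
```

```text
pics
{'clock': 0.0, 'joints': array([ 1.08340375e+00,  3.00492264e-01,  1.52160854e+00, -6.01507664e-06,
        1.32070781e+00, -6.65776376e-02]), 'qd': array([ 8.92383079e-04,  3.59831159e-07,  1.58493076e-03, -1.87550888e-03,
       -7.80801603e-04,  1.42728923e-03]), 'effort': array([ 2.81815737e-04, -5.31819785e+01, -3.52731335e+01,  7.08423019e-02,
        2.45099701e-02, -3.76970365e-05]), 'eef_pos': array([224.55260002, 501.79732117, 226.86309329]), 'eef_rot': array([-1.57200999e+00,  7.50833708e-05, -4.20813496e-01]), 'wrist_force': array([ 0.3584679 , -0.23574043,  0.77192726]), 'moment': array([-0.01458786,  0.00317507, -0.08456734]), 'finger_gap': 93.93232457161118}
side [[471.23669244   0.         283.64421079]
 [  0.         471.23669244 209.09587557]
 [  0.           0.           1.        ]] [  294.71617813 -1156.120185    1046.55070945] [-2.25072294 -0.01177727 -0.19924768]
chuck_flange [(0.95, [292, 235]), (0.88, [344, 236]), (0.68, [234, 292])]
chuck_mid [(0.88, [354, 240]), (0.55, [297, 225])]
chuck_nose [(0.8, [368, 242]), (0.77, [292, 208]), (0.56, [210, 286])]

[... 172 characters left out ...]
8, [350, 315]), (0.69, [312, 252])]
spanner [(0.6, [304, 182])]
top [[489.41411548   0.         271.25647664]
 [  0.         489.41411548 209.29139101]
 [  0.           0.           1.        ]] [ 469.85945491   -4.3472435  1368.20410421] [-3.08514871e+00  5.99999831e-04 -1.59393414e+00]
chuck_flange [(0.96, [305, 144]), (0.82, [316, 206]), (0.56, [367, 278])]
chuck_mid [(0.96, [310, 206]), (0.77, [355, 290]), (0.65, [307, 136])]
chuck_nose [(0.97, [348, 307]), (0.89, [294, 204]), (0.89, [312, 116])]
stand [(0.72, [320, 207])]
mouth [(0.76, [323, 208])]
dog_pivot [(0.8, [344, 208])]
dog_pin [(0.66, [360, 192])]
tub [(0.88, [133, 238])]
sander [(0.84, [406, 173])]
spanner [(0.76, [184, 170])]
```

View pics/side0.png

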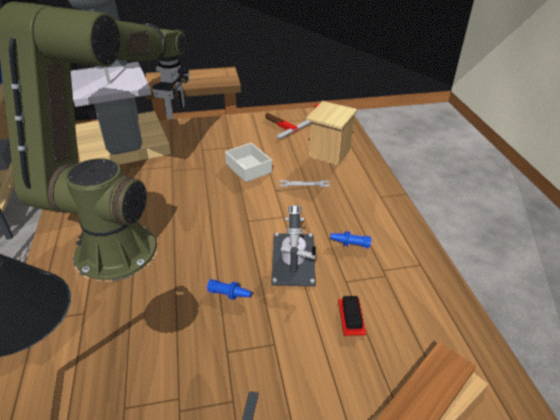

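View pics/top0.png

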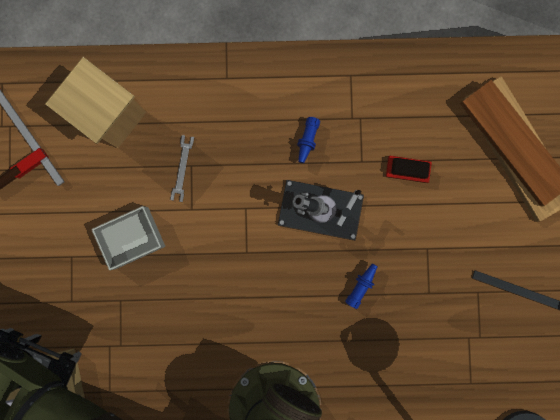

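```bash
python3 - <<'E'
import cv2
a=cv2.imread("pics/top0.png")[140:270,250:400];b=cv2.imread("pics/side0.png")[180:310,220:370]
import numpy as np
cv2.imwrite("pics/crop0.png",cv2.resize(np.vstack([a,b]),None,fx=3,fy=2.3,interpolation=cv2.INTER_CUBIC)) if 0 else cv2.imwrite("pics/crop0.png",cv2.resize(np.hstack([a,b]),(800,347),interpolation=cv2.INTER_CUBIC))
E
```

```text
(no output)
```

View pics/crop0.png

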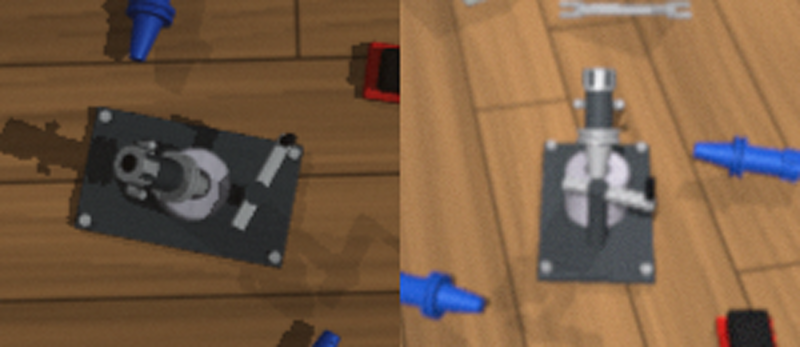

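Candidates for the chuck: the steel chuck in the stand at top (305,205) / side (293,225), and blue look-alikes at top (308,140) and (363,285), which show in side at (350,240) and (230,290). I choose the steel one in the stand, and the crop confirms it. The dog's black pin is at top (359,193) and side (315,252), parked.

```bash
cat > h.py <<'E'
import numpy as np
from scipy.spatial.transform import Rotation as R
def ray(p,uv):
    K=p["intrinsics"];d=np.linalg.inv(K)@[uv[0],uv[1],1]
    return np.array(p["origin"]),R.from_euler("xyz",p["orientation"]).as_matrix()@d
def atz(p,uv,z):
    o,d=ray(p,uv);return o+d*(z-o[2])/d[2]
def tri(ps,uvs):
    A=np.zeros((3,3));b=np.zeros(3)
    for p,uv in zip(ps,uvs):
        o,d=ray(p,uv);d=d/np.linalg.norm(d);M=np.eye(3)-np.outer(d,d);A+=M;b+=M@o
    return np.linalg.solve(A,b)
def proj(p,X):
    c=R.from_euler("xyz",p["orientation"]).as_matrix().T@(np.array(X)-p["origin"]);q=p["intrinsics"]@c;return q[:2]/q[2]
E
python3 - <<'E'
from h import *
from cell import manip
import cv2
s=manip.camera("side");t=manip.camera("top")
np.set_printoptions(precision=1,suppress=True)
B=[(289.4,183.5),(281.5,222.5),(360.2,197),(353.1,236.4)]
W=[atz(t,b,14) for b in B];print(np.array(W));c=np.mean(W,0);print("bolt centre",c)
v=(W[0]+W[1]-W[2]-W[3]);print("local +y dir deg",np.degrees(np.arctan2(v[1],v[0])))
m=manip.masks_of("stand",t)[0]["pixels"].astype(np.uint8);print(cv2.minAreaRect(cv2.findNonZero(m)))
for n,z in [("mouth",70),("dog_pin",113),("dog_pivot",93),("chuck_nose",None),("chuck_flange",None),("chuck_mid",None),("tub",0),("sander",0),("spanner",0)]:
    a=[d["xy"] for d in manip.tip_of(n,s)];b=[d["xy"] for d in manip.tip_of(n,t)]
    if z is not None:
        print(n,"side",[atz(s,u,z) for u in a[:1]],"top",[atz(t,u,z) for u in b[:1]])
    for u in a:
        for w in b:
            X=tri([s,t],[u,w]); e=np.linalg.norm(proj(s,X)-u)+np.linalg.norm(proj(t,X)-w)
            if e<6: print("  tri",n,X,round(e,1))
E
```

```text
[[ 617.   -57.4   14. ]
 [ 509.1  -32.8   14. ]
 [ 574.8 -252.9   14. ]
 [ 466.2 -229.6   14. ]]
bolt centre [ 541.8 -143.2   14. ]
local +y dir deg 77.7527326413785
((320.68084716796875, 208.94528198242188), (79.72276306152344, 50.294891357421875), 9.727578163146973)
mouth side [array([ 542.5, -142.3,   70. ])] top [array([ 541.9, -142.5,   70. ])]
  tri mouth [ 542.1 -142.5   70.3] 0.2
dog_pin side [array([ 567.4, -237.2,  113. ])] top [array([ 579.2, -225.8,  113. ])]
  tri dog_pin [ 575.4 -226.8  102.1] 3.5
dog_pivot side [array([ 533.9, -189.8,   93. ])] top [array([ 539.7, -201.9,   93. ])]
  tri dog_pivot [ 535.4 -199.7  102.4] 2.8
  tri dog_pivot [ 532.  -192.5  148. ] 3.6
  tri chuck_nose [ 792.2 -127.9   32.9] 1.2
  tri chuck_nose [ 275.2 -215.6   20.7] 1.7
  tri chuck_nose [552.4 -72.9 169.6] 0.0
  tri chuck_flange [ 542.3 -120.1   84.2] 0.6
  tri chuck_flange [ 347.9 -265.1   36.8] 3.9
  tri chuck_flange [ 717.8 -106.7   34.4] 2.4
  tri chuck_mid [ 554.3 -102.7  110.7] 4.3
  tri chuck_mid [ 547.5 -126.8  132.3] 4.9
  tri chuck_mid [ 747.7 -115.    24.4] 4.0
tub side [array([483. , 388.1,   0. ])] top [array([476.3, 376.2,   0. ])]
  tri tub [478.7 372.9  10.7] 1.5
sander side [array([ 646.7, -382.7,    0. ])] top [array([ 646.9, -395.1,    0. ])]
  tri sander [ 644.1 -391.4   11.7] 0.9
spanner side [array([665.5, 257.3,   0. ])] top [array([665.2, 247.3,   0. ])]
  tri spanner [663.3 245.9   8.4] 0.4
```

```bash
cat > ov.py <<'E'
from h import *
import cv2
C=np.array([542,-142.7,0]);a=np.radians(77.75);u=np.array([np.cos(a),np.sin(a),0]);lx=np.array([u[1],-u[0],0])
def loc(x,y,z): return C+lx*x+u*y+np.array([0,0,z])
def circ(c,ax,r):
    e1=lx;e2=np.cross(ax,e1);return [c+r*(np.cos(t)*e1+np.sin(t)*e2) for t in np.linspace(0,2*np.pi,30)]
def chuck(out,h,lean):
    ax=u*np.sin(lean)+np.array([0,0,np.cos(lean)]);f=loc(0,out,h);L=[]
    for z,r in [(0,25),(14,25),(59,16),(83,18)]: L.append(circ(f+ax*z,ax,r))
    return L
def draw(p,Ls,box,name,pts=()):
    x0,y0,x1,y1=box;s=8
    im=cv2.resize(np.ascontiguousarray(p["img"][y0:y1,x0:x1,::-1]),None,fx=s,fy=s,interpolation=cv2.INTER_CUBIC)
    f=lambda X:((proj(p,X)-[x0,y0]+.5)*s).astype(int)
    for L,c in Ls: cv2.polylines(im,[np.array([f(X) for X in L])],True,c,1)
    for X,c in pts: cv2.circle(im,tuple(int(v) for v in f(X)),4,c,-1)
    cv2.imwrite(name,im)
E
python3 - <<'E'
from ov import *
from cell import manip
Z=np.array([0,0,1.])
Ls=[(L,(0,255,0)) for L in chuck(15.6,87.6,np.radians(40))]
Ls+=[(circ(loc(0,0,70),Z,36),(255,255,0)),(circ(loc(0,-58,93),Z,6),(0,0,255))]
for x in (-65,65): Ls.append(([loc(x,-110,12),loc(x,110,12)],(0,255,255)))
th=0.3
pin=lambda th,z: loc(58*np.cos(th),-58-58*np.sin(th),z)
Ls+=[(circ(pin(th,z),Z,6),(255,0,255)) for z in (98,128)]
Ls+=[([loc(-24,63,113),loc(24,63,113)],(0,128,255)),([loc(-24,63,126),loc(-24,63,113)],(0,128,255)),([loc(24,63,126),loc(24,63,113)],(0,128,255))]
draw(manip.camera("top"),Ls,(272,172,372,247),"pics/ovt.png")
draw(manip.camera("side"),Ls,(250,195,340,270),"pics/ovs.png")
E
```

```text
(no output)
```

View pics/ovt.png

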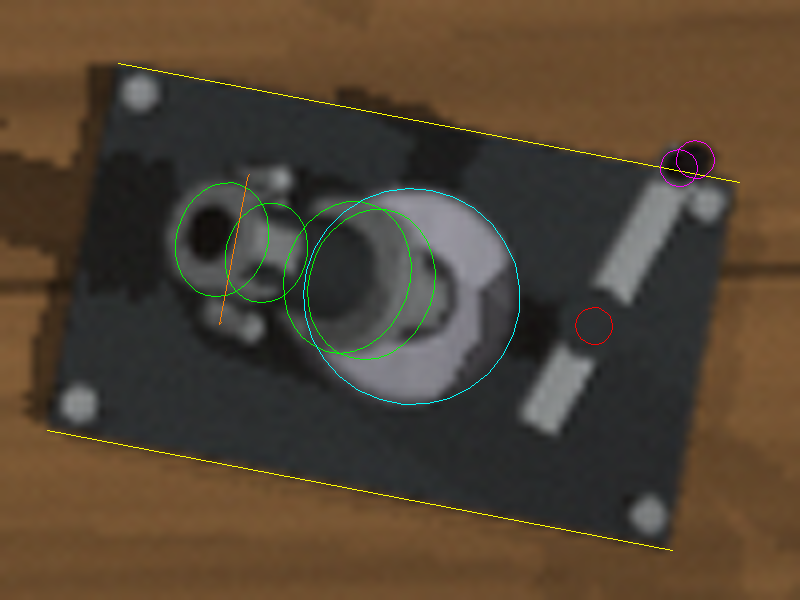

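View pics/ovs.png

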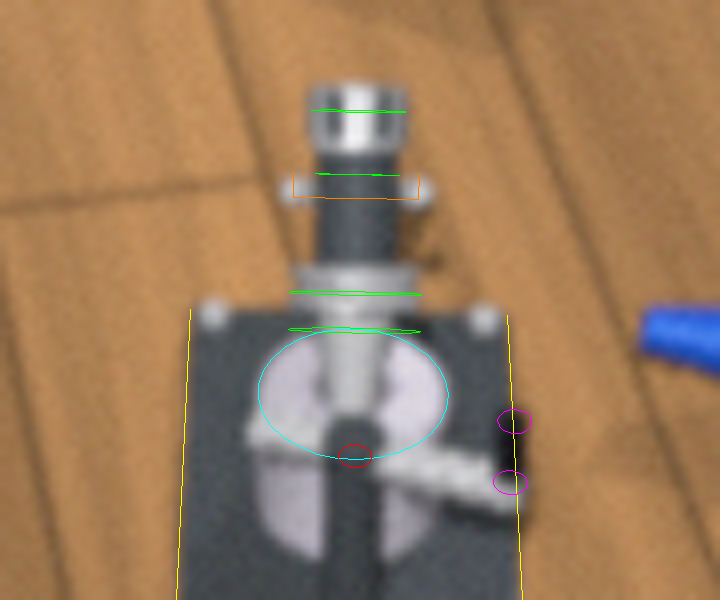

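```bash
python3 - <<'E'
from ov import *
from cell import manip
Ls=[(L,(0,255,0)) for L in chuck(20,93,np.radians(40))]
t=manip.camera("top");s=manip.camera("side")
draw(t,Ls,(272,172,372,247),"pics/ovt2.png")
draw(s,Ls,(250,195,340,270),"pics/ovs2.png")
A=cv2.imread("pics/ovt2.png")[100:450,100:500];B=cv2.imread("pics/ovs2.png")[50:400,150:550]
cv2.imwrite("pics/ov2.png",np.hstack([A,B]))
E
```

```text
(no output)
```

View pics/ov2.png

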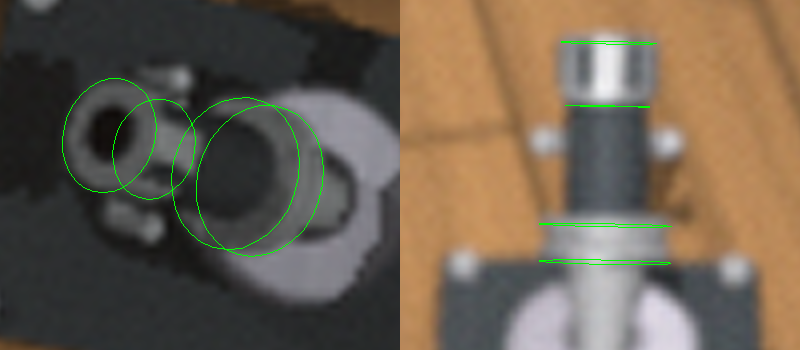

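```bash
python3 -m jog '[270,0,-196,0,39,0, 270,0,-196,0,39,0, 270,0,-196,0,39,0, 270,0,-196,0,39,0, 270,0,-196,0,39,0, 270,0,-196,0,39,0, 270,0,-196,0,39,0, 270,0,-196,0,39,0, 270,0,-196,0,39,0]' 70 10
cat > w.py <<'E'
import sys
from ov import *
from cell import manip
s=manip.read_state();M=R.from_euler("xyz",s["eef_rot"]).as_matrix()
# target: local x, y, z of grasp point (3 mm ahead of TCP), tool down yaw -102.25deg
def go(x,y,z):
    T=loc(x,y,z+3);d=M.T@(T-s["eef_pos"])
    Rt=R.from_euler("xyz",[-np.pi/2,0,np.radians(-102.25)]).as_matrix()
    print("shift",d.round(1),"turn",np.degrees(R.from_matrix(M.T@Rt).as_rotvec()).round(1))
d=s["eef_pos"]-C;print("t",round(s["clock"],2),"local tcp",round(d@lx,1),round(d@u,1),round(d[2],1),"F(lx,u,z)",[round(float(v),1) for v in(s["wrist_force"]@lx,s["wrist_force"]@u,s["wrist_force"][2])],"gap",round(s["finger_gap"],1),"yaw",np.degrees(s["eef_rot"]).round(1))
if len(sys.argv)>3: go(*map(float,sys.argv[1:4]))
E
python3 w.py 0 68 224
```

```text
clock: 3.1
eef_pos: [393.6, 207.9, 227.6]
eef_rot: [-1.57, -0.001, -1.107]
wrist_force: [-0.3, 0.5, -0.1]
finger_gap: 70.2
t 3.1 local tcp -219.4 311.1 227.6 F(lx,u,z) [-0.4, 0.4, -0.1] gap 70.2 yaw [-90.   -0.1 -63.4]
shift [327.    1.   18.5] turn [-0.  38.8  0.1]
```

```bash
python3 -m jog '[327,1,18.5,0,38.8,0, 327,1,18.5,0,38.8,0, 327,1,18.5,0,38.8,0, 327,1,18.5,0,38.8,0, 327,1,18.5,0,38.8,0, 327,1,18.5,0,38.8,0, 327,1,18.5,0,38.8,0, 327,1,18.5,0,38.8,0, 327,1,18.5,0,38.8,0, 327,1,18.5,0,38.8,0]' 60 10
python3 w.py 0 68 155
```

```text
clock: 3.93
eef_pos: [555.6, -71.4, 225.8]
eef_rot: [-1.572, 0.0, -1.781]
wrist_force: [-0.0, 0.4, -0.4]
finger_gap: 60.0
t 3.93 local tcp -1.8 72.5 225.8 F(lx,u,z) [-0.1, 0.4, -0.4] gap 60.0 yaw [ -90.1    0.  -102. ]
shift [ 4.6 67.8  1.9] turn [ 0.1  0.2 -0. ]
```

```bash
python3 -m jog '[0,35,0,0,0,0, 0,60,0,0,0,0, 0,69,0,0,0,0, 0,69,0,0,0,0, 0,69,0,0,0,0]'
python3 - <<'E'
from ov import *
from cell import manip
t=manip.camera("top");s=manip.camera("side")
draw(t,[],(262,172,352,242),"pics/a1.png");draw(s,[],(250,175,340,245),"pics/a2.png")
cv2.imwrite("pics/a.png",cv2.resize(np.hstack([cv2.imread("pics/a1.png"),cv2.imread("pics/a2.png")]),(800,311)))
E
python3 w.py 0 68 155
```

```text
clock: 4.35
eef_pos: [555.7, -69.7, 158.6]
eef_rot: [-1.57, 0.0, -1.778]
wrist_force: [-0.6, 0.4, 0.1]
finger_gap: 60.2
t 4.45 local tcp -1.6 73.9 159.3 F(lx,u,z) [-0.5, -0.3, -0.2] gap 60.2 yaw [ -89.9    0.  -101.9]
shift [5.9 1.3 1.6] turn [-0.1  0.4 -0. ]
```

View pics/a.png

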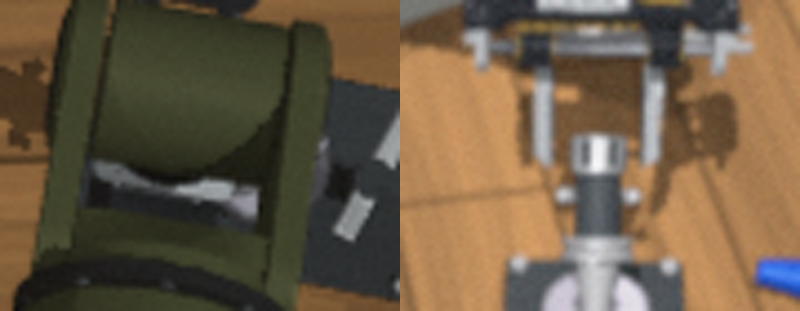

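The fingers straddle the nut at side crop (597,155). I'll centre them and close gently.

```bash
python3 -m jog '[6,2,1.6,0,0.4,0, 6,2,1.6,0,0.4,0, 6,2,1.6,0,0.4,0]'; python3 -m jog '[0,0,0,0,0,0, 0,0,0,0,0,0, 0,0,0,0,0,0, 0,0,0,0,0,0, 0,0,0,0,0,0, 0,0,0,0,0,0]' 20 10
python3 w.py 0 0 158
```

```text
clock: 4.7
eef_pos: [555.9, -77.1, 155.9]
eef_rot: [-1.57, 0.0, -1.786]
wrist_force: [-0.1, 0.9, 1.0]
finger_gap: 60.0
clock: 5.2
eef_pos: [555.8, -76.6, 155.5]
eef_rot: [-1.571, -0.0, -1.785]
wrist_force: [-1.7, 0.6, 1.0]
finger_gap: 35.6
t 5.2 local tcp -0.6 67.5 155.5 F(lx,u,z) [-1.7, 0.2, 1.0] gap 35.6 yaw [ -90.    -0.  -102.3]
shift [67.5 -5.5  0.6] turn [-0.  -0.1  0. ]
```

```bash
python3 -m jog '[3,0,0,0,0,0, 6,0,0,0,0,0, 9,0,0,0,0,0, 12,0,0,0,0,0, 15,0,0,0,0,0, 18,0,0,0,0,0, 21,0,0,0,0,0, 24,0,0,0,0,0, 24,0,0,0,0,0]' ; python3 w.py; python3 - <<'E'
from ov import *
from cell import manip
s=manip.camera("side")
draw(s,[],(250,180,340,255),"pics/b.png")
E
```

```text
clock: 5.95
eef_pos: [551.8, -99.7, 157.2]
eef_rot: [-1.567, 0.002, -1.786]
wrist_force: [1.3, 6.3, 12.4]
finger_gap: 35.9
t 5.95 local tcp 0.4 44.1 157.2 F(lx,u,z) [-0.1, 6.4, 12.4] gap 35.9 yaw [-8.980e+01  1.000e-01 -1.023e+02]
```

View pics/b.png

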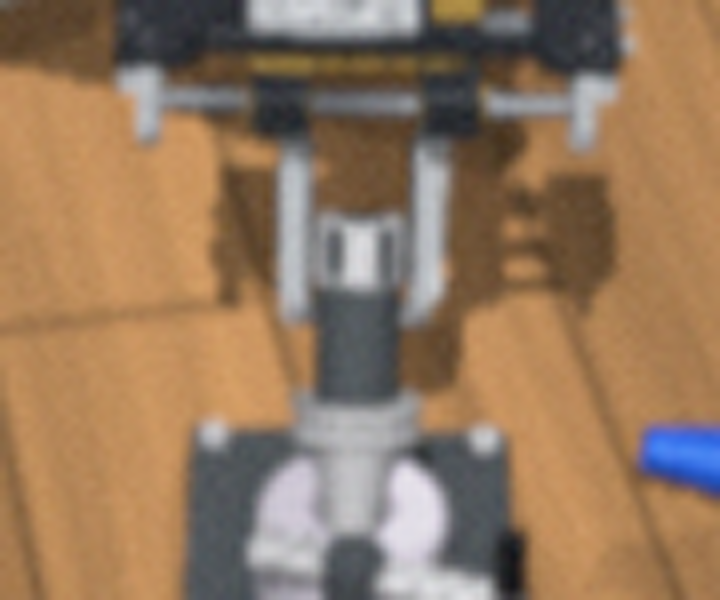

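```bash
python3 -m jog '[0,-3,0,0,0,0, 3,-3,0,0,0,0, 6,-4,0,0,0,0, 9,-4,0,0,0,0, 12,-4,0,0,0,0, 15,-4,0,0,0,0, 18,-4,0,0,0,0, 18,-4,0,0,0,0]' ; python3 w.py; python3 - <<'E'
from ov import *
from cell import manip
s=manip.camera("side")
draw(s,[],(250,180,340,255),"pics/c.png")
E
```

```text
clock: 6.67
eef_pos: [546.6, -118.5, 159.3]
eef_rot: [-1.571, -0.0, -1.786]
wrist_force: [0.0, 0.7, 2.5]
finger_gap: 35.6
t 6.67 local tcp -0.6 24.7 159.3 F(lx,u,z) [-0.1, 0.7, 2.5] gap 35.6 yaw [ -90.    -0.  -102.3]
```

View pics/c.png

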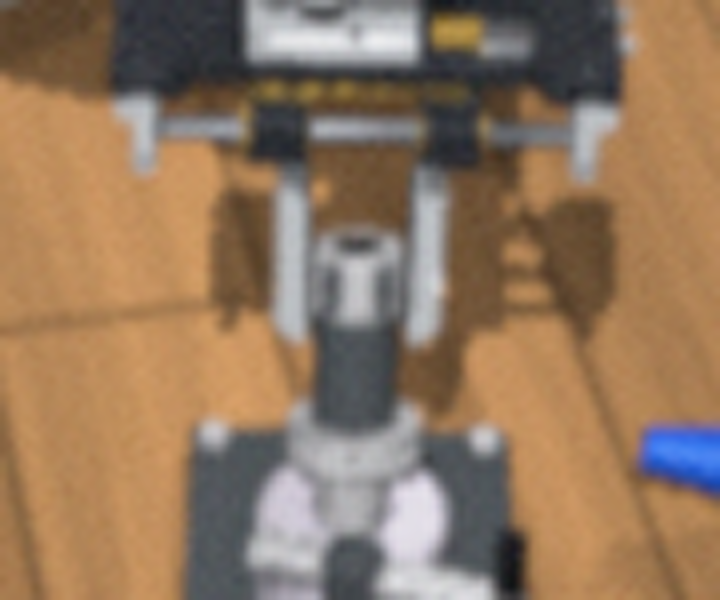

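```bash
python3 -m jog '[3,0,0,0,0,0, 6,0,0,0,0,0, 9,0,0,0,0,0, 12,0,0,0,0,0, 15,0,0,0,0,0, 18,0,0,0,0,0, 21,0,0,0,0,0, 24,0,0,0,0,0, 24.5,0,0,0,0,0, 24.5,0,0,0,0,0]' ; python3 w.py; python3 - <<'E'
from ov import *
from cell import manip
s=manip.camera("side")
draw(s,[(L,(0,255,0)) for L in chuck(0,79,0)],(250,180,340,255),"pics/d.png")
E
```

```text
clock: 7.55
eef_pos: [541.5, -141.8, 159.3]
eef_rot: [-1.571, 0.0, -1.786]
wrist_force: [-0.3, 0.8, -6.8]
finger_gap: 35.7
t 7.55 local tcp -0.7 0.8 159.3 F(lx,u,z) [-0.4, 0.7, -6.8] gap 35.7 yaw [ -90.     0.  -102.3]
```

View pics/d.png

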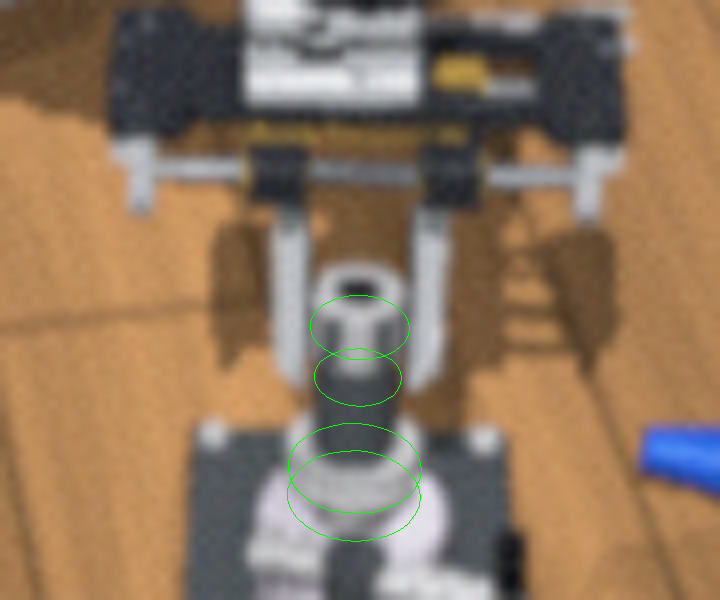

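```bash
python3 -m jog '[0,3,0,0,0,0, 0,5,0,0,0,0, 0,7,0,0,0,0, 0,9,0,0,0,0, 0,9,0,0,0,0]' ; python3 w.py;  python3 -m jog '[0,2,0,0,0,0, 0,4,0,0,0,0, 0,6,0,0,0,0, 0,6,0,0,0,0]' ;python3 w.py;python3 - <<'E'
from ov import *
from cell import manip
s=manip.camera("side")
draw(s,[(L,(0,255,0)) for L in chuck(0,79,0)],(250,180,340,255),"pics/e.png")
E
```

```text
clock: 8.02
eef_pos: [542.3, -141.8, 151.7]
eef_rot: [-1.568, -0.0, -1.786]
wrist_force: [-0.8, 0.3, 3.7]
finger_gap: 35.7
t 8.02 local tcp 0.1 0.9 151.7 F(lx,u,z) [-0.9, 0.1, 3.7] gap 35.7 yaw [ -89.8   -0.  -102.3]
clock: 8.35
eef_pos: [542.9, -142.4, 146.8]
eef_rot: [-1.566, -0.001, -1.786]
wrist_force: [-0.1, -1.9, 12.7]
finger_gap: 34.9
t 8.35 local tcp 0.8 0.5 146.8 F(lx,u,z) [0.3, -1.9, 12.7] gap 34.9 yaw [-8.970e+01 -1.000e-01 -1.023e+02]
```

View pics/e.png

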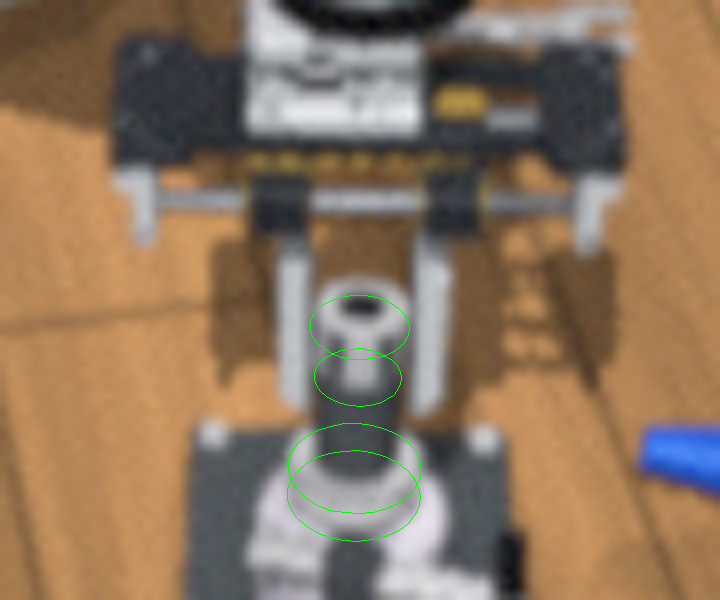

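```bash
python3 -m jog '[0,0,0,0,0,0, 0,0,0,0,0,0, 0,0,0,0,0,0, 0,0,0,0,0,0]' 44;python3 w.py;python3 - <<'E'
from ov import *
from cell import manip
s=manip.camera("side")
draw(s,[(L,(0,255,0)) for L in chuck(0,79,0)],(250,180,340,255),"pics/f.png")
E
```

```text
clock: 8.73
eef_pos: [541.6, -141.6, 144.4]
eef_rot: [-1.571, -0.0, -1.786]
wrist_force: [1.1, 0.3, -0.2]
finger_gap: 44.1
t 8.73 local tcp -0.6 1.0 144.4 F(lx,u,z) [1.0, 0.5, -0.2] gap 44.1 yaw [ -90.    -0.  -102.3]
```

View pics/f.png

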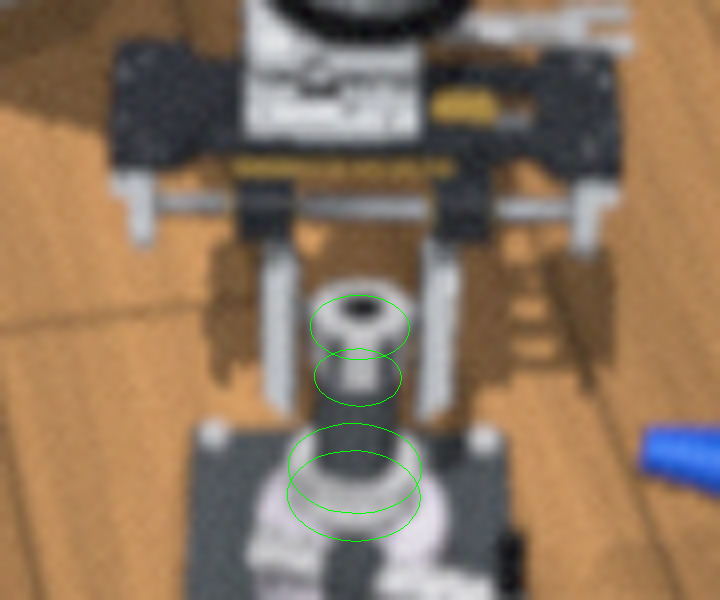

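Chuck is upright with slight lean back, still proud (nose at crop (360,310), about 15 px of 8x zoom above the model). Next I press with closed fingers on the nose.

```bash
python3 -m jog '[0,0,0,0,0,0, 0,-10,0,0,0,0, 0,-30,0,0,0,0, 0,-52,0,0,0,0, 0,-52,0,0,0,0]' 56; python3 -m jog '[0,0,0,0,0,0, 0,0,0,0,0,0, 0,0,0,0,0,0, 0,0,0,0,0,0, 0,0,0,0,0,0, 0,0,0,0,0,0, 0,0,0,0,0,0, 0,0,0,0,0,0]' 0 30;python3 w.py 0 0 181;python3 - <<'E'
from ov import *
from cell import manip
s=manip.camera("side")
draw(s,[(L,(0,255,0)) for L in chuck(0,79,0)],(250,180,340,255),"pics/g.png")
E
```

```text
clock: 9.2
eef_pos: [543.0, -142.0, 201.3]
eef_rot: [-1.565, -0.001, -1.786]
wrist_force: [0.1, 0.7, 0.6]
finger_gap: 55.6
clock: 9.87
eef_pos: [541.6, -141.6, 196.3]
eef_rot: [-1.571, 0.0, -1.786]
wrist_force: [-0.6, 0.9, -0.6]
finger_gap: 6.2
t 9.87 local tcp -0.7 1.0 196.3 F(lx,u,z) [-0.7, 0.7, -0.6] gap 6.2 yaw [ -90.     0.  -102.3]
shift [ 1.  12.3  0.7] turn [ 0.  -0.1 -0. ]
```

View pics/g.png

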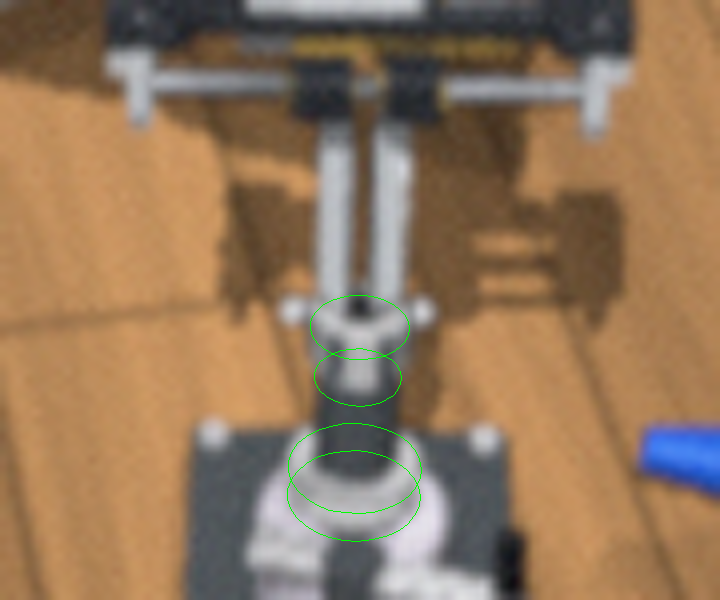

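```bash
python3 -m jog '[1,5,0.7,0,0,0, 1,9,0.7,0,0,0, 1,12,0.7,0,0,0, 1,13,0.7,0,0,0, 1,14,0.7,0,0,0, 1,14,0.7,0,0,0]' 8;python3 w.py
```

```text
clock: 10.42
eef_pos: [542.6, -143.0, 183.2]
eef_rot: [-1.569, -0.0, -1.786]
wrist_force: [-0.3, -0.7, 6.9]
finger_gap: 7.7
t 10.42 local tcp 0.6 -0.2 183.2 F(lx,u,z) [-0.1, -0.7, 6.9] gap 7.7 yaw [ -89.9   -0.  -102.3]
```

```bash
python3 -m jog '[0,1,0,0,0,0, 0,2,0,0,0,0, 0,3,0,0,0,0, 0,4,0,0,0,0, 0,4,0,0,0,0]';python3 w.py; python3 -m jog '[0,1,0,0,0,0, 0,2,0,0,0,0, 0,3,0,0,0,0, 0,4,0,0,0,0, 0,4,0,0,0,0]';python3 w.py
```

```text
clock: 10.83
eef_pos: [543.5, -143.8, 181.6]
eef_rot: [-1.564, -0.002, -1.786]
wrist_force: [-1.9, -3.2, 24.2]
finger_gap: 8.2
t 10.83 local tcp 1.7 -0.7 181.6 F(lx,u,z) [-1.2, -3.5, 24.2] gap 8.2 yaw [-8.960e+01 -1.000e-01 -1.023e+02]
clock: 11.25
eef_pos: [544.4, -144.8, 180.3]
eef_rot: [-1.56, -0.003, -1.786]
wrist_force: [-6.0, -6.5, 43.5]
finger_gap: 7.7
t 11.25 local tcp 2.8 -1.5 180.3 F(lx,u,z) [-4.5, -7.6, 43.5] gap 7.7 yaw [ -89.4   -0.2 -102.3]
```

```bash
python3 - <<'E'
from ov import *
from cell import manip
s=manip.camera("side");t=manip.camera("top")
draw(s,[(L,(0,255,0)) for L in chuck(0,76,0)],(250,180,340,255),"pics/i.png")
draw(t,[(L,(0,255,0)) for L in chuck(0,76,0)],(272,172,362,247),"pics/i2.png")
E
```

```text
(no output)
```

View pics/i.png

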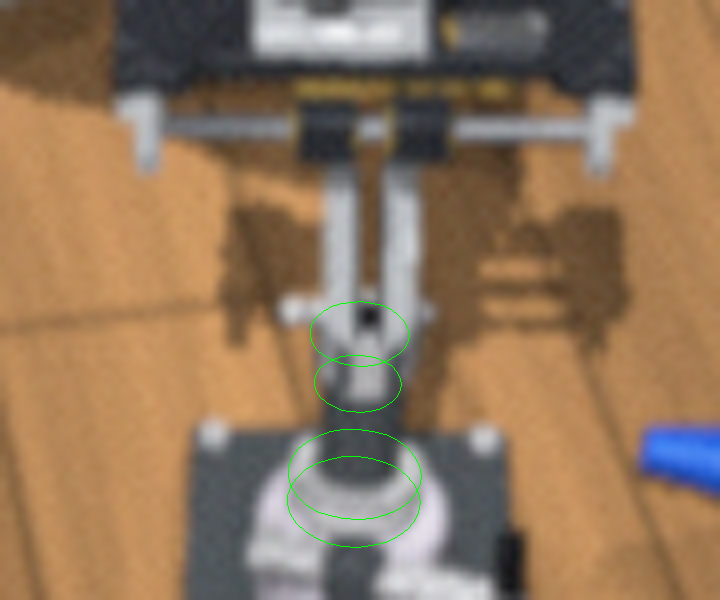

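View pics/i2.png

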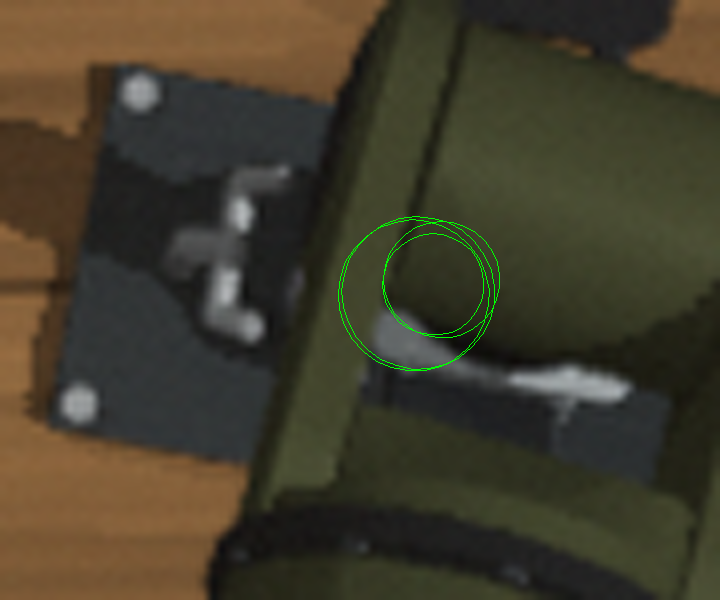

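The press tilts the chuck sideways: the nose drags about 1 px to the right as the arm yields, and the shank jams. I'll back off, regrip the nut firmly so the jaws hold it vertical, then press and wiggle.

```bash
python3 -m jog '[0,-4,0,0,0,0, 0,-10,0,0,0,0, 0,-25,0,0,0,0, 0,-25,0,0,0,0]';  python3 -m jog '[0,0,0,0,0,0, 0,0,0,0,0,0, 0,0,0,0,0,0, 0,0,0,0,0,0, 0,0,0,0,0,0, 0,0,0,0,0,0]' 56; python3 w.py 0 1 150; python3 - <<'E'
from ov import *
from cell import manip
s=manip.camera("side")
draw(s,[(L,(0,255,0)) for L in chuck(0,76,0)],(250,180,340,255),"pics/j.png")
E
```

```text
clock: 11.68
eef_pos: [542.7, -142.9, 201.4]
eef_rot: [-1.568, -0.0, -1.786]
wrist_force: [0.7, 0.3, 0.3]
finger_gap: 7.9
clock: 12.18
eef_pos: [542.0, -142.7, 199.1]
eef_rot: [-1.571, 0.0, -1.786]
wrist_force: [0.2, -0.1, -0.2]
finger_gap: 44.7
t 12.18 local tcp -0.0 -0.0 199.1 F(lx,u,z) [0.2, -0.0, -0.2] gap 44.7 yaw [ -90.     0.  -102.3]
shift [-1.  46.1  0. ] turn [ 0.  -0.1 -0. ]
```

View pics/j.png

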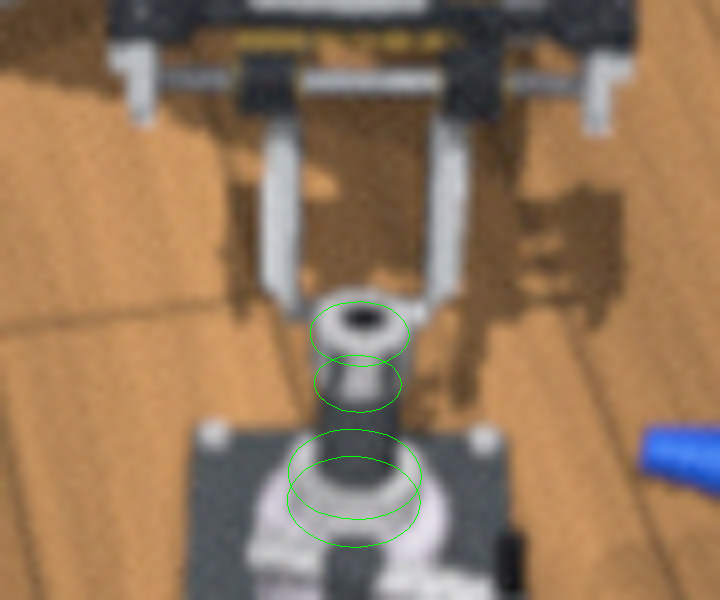

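```bash
python3 -m jog '[0,20,0,0,0,0, 0,40,0,0,0,0, 0,46,0,0,0,0, 0,46,0,0,0,0, 0,46,0,0,0,0]' 56;  python3 -m jog '[0,0,0,0,0,0, 0,0,0,0,0,0, 0,0,0,0,0,0, 0,0,0,0,0,0, 0,0,0,0,0,0, 0,0,0,0,0,0]' 20 50; python3 w.py; python3 -m jog '[0,1,0,0,0,0, 0,2,0,0,0,0, 0,3,0,0,0,0, 0,4,0,0,0,0, 0,4,0,0,0,0]'; python3 w.py
```

```text
clock: 12.65
eef_pos: [542.3, -142.8, 154.0]
eef_rot: [-1.571, 0.0, -1.786]
wrist_force: [0.7, -0.0, -0.5]
finger_gap: 55.8
clock: 13.15
eef_pos: [542.3, -142.8, 154.1]
eef_rot: [-1.57, -0.0, -1.786]
wrist_force: [-1.0, 0.8, 6.5]
finger_gap: 35.3
t 13.15 local tcp 0.3 -0.1 154.1 F(lx,u,z) [-1.1, 0.6, 6.5] gap 35.3 yaw [ -89.9   -0.  -102.3]
clock: 13.57
eef_pos: [542.7, -143.3, 152.2]
eef_rot: [-1.568, -0.001, -1.786]
wrist_force: [-7.2, -0.2, 25.5]
finger_gap: 35.1
t 13.57 local tcp 0.8 -0.4 152.2 F(lx,u,z) [-7.0, -1.7, 25.5] gap 35.1 yaw [-8.980e+01 -1.000e-01 -1.023e+02]
```

```bash
python3 -m jog '[0,0,-1,0,0,0, 0,0,-1.5,0,0,0, 0,0,-1.5,0,0,0]'; python3 w.py; python3 -m jog '[1.5,0,0,0,0,0, 3,0,0,0,0,0, 3,0,0,0,0,0]'; python3 w.py; python3 -m jog '[-2,0,0,0,0,0, -4,0,0,0,0,0, -6,0,0,0,0,0, -6,0,0,0,0,0]'; python3 w.py;
```

```text
clock: 13.82
eef_pos: [542.0, -143.2, 152.2]
eef_rot: [-1.565, -0.001, -1.786]
wrist_force: [-0.6, -2.1, 20.6]
finger_gap: 35.4
t 13.82 local tcp 0.1 -0.5 152.2 F(lx,u,z) [-0.2, -2.2, 20.6] gap 35.4 yaw [-8.970e+01 -1.000e-01 -1.023e+02]
clock: 14.07
eef_pos: [541.4, -145.3, 151.9]
eef_rot: [-1.566, 0.001, -1.786]
wrist_force: [0.9, 3.6, 17.7]
finger_gap: 35.1
t 14.07 local tcp -0.1 -2.7 151.9 F(lx,u,z) [0.1, 3.7, 17.7] gap 35.1 yaw [ -89.7    0.  -102.3]
clock: 14.4
eef_pos: [542.1, -142.1, 151.9]
eef_rot: [-1.566, -0.005, -1.786]
wrist_force: [-4.5, -17.6, 16.5]
finger_gap: 35.3
t 14.4 local tcp -0.0 0.6 151.9 F(lx,u,z) [-0.7, -18.2, 16.5] gap 35.3 yaw [ -89.7   -0.3 -102.3]
```

```bash
python3 -m jog '[2,0,0,0,0,0, 4.3,0,0,0,0,0, 4.3,0,0,0,0,0]'; python3 w.py; python3 -m jog '[0,1,0,0,0,0, 0,2,-0.3,0,0,0, 0,3,-0.5,0,0,0, 0,3,-0.5,0,0,0]'; python3 w.py;
```

```text
clock: 14.65
eef_pos: [541.6, -144.2, 151.7]
eef_rot: [-1.566, 0.0, -1.786]
wrist_force: [0.2, 1.9, 16.9]
finger_gap: 35.2
t 14.65 local tcp -0.1 -1.6 151.7 F(lx,u,z) [-0.2, 1.9, 16.9] gap 35.2 yaw [ -89.7    0.  -102.3]
clock: 14.98
eef_pos: [541.8, -144.3, 150.8]
eef_rot: [-1.563, -0.001, -1.786]
wrist_force: [-4.2, 0.5, 33.9]
finger_gap: 35.3
t 14.98 local tcp 0.1 -1.6 150.8 F(lx,u,z) [-4.2, -0.4, 33.9] gap 35.3 yaw [ -89.6   -0.  -102.3]
```

```bash
python3 - <<'E'
from ov import *
from cell import manip
s=manip.camera("side")
Z=np.array([0,0,1.])
draw(s,[(L,(0,255,0)) for L in chuck(0,70,0)]+[(circ(loc(0,0,70),Z,36),(255,255,0))],(250,200,340,275),"pics/k.png")
draw(s,[],(250,200,340,275),"pics/k2.png")
E
```

```text
(no output)
```

View pics/k.png

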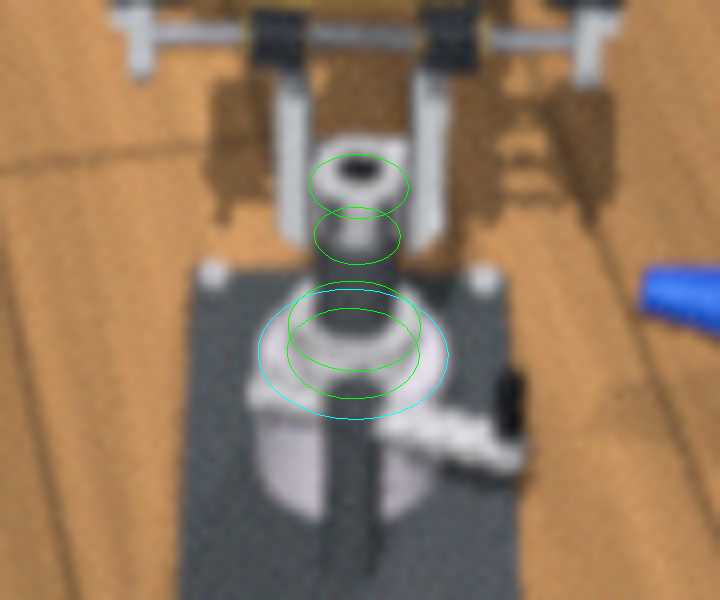

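View pics/k2.png

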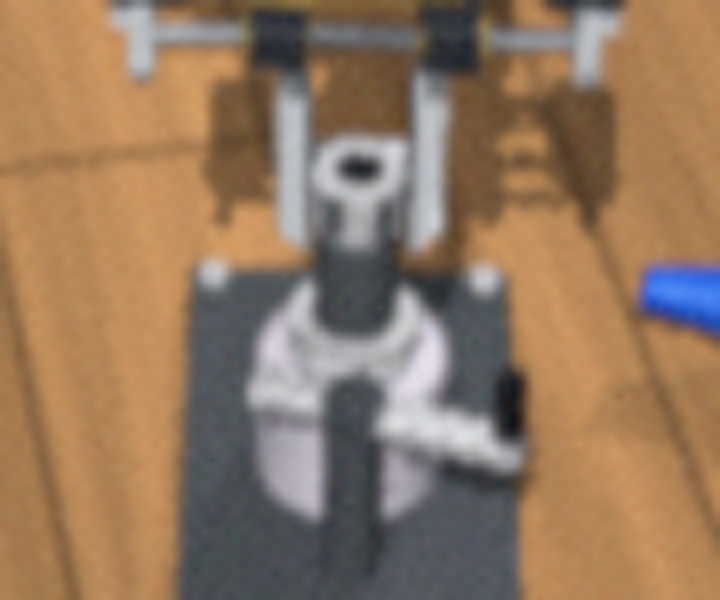

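```bash
python3 -m jog '[0,-4,0.5,0,0,0, 0,-4.5,0.5,0,0,0, 0,-4.5,0.5,0,0,0]' 20 12; python3 w.py; for i in 1 2 3; do python3 -m jog '[1,0,0,0,0,0, 2,0,0,0,0,0, 2,0,0,0,0,0]' >/dev/null; python3 w.py; done;  python3 -m jog '[-2,0,0,0,0,0, -4,0,0,0,0,0, -6,0,0,0,0,0, -6,0,0,0,0,0]'>/dev/null; python3 w.py; for i in 1 2 3; do python3 -m jog '[-1,0,0,0,0,0, -2,0,0,0,0,0, -2,0,0,0,0,0]' >/dev/null; python3 w.py; done
```

```text
clock: 15.28
eef_pos: [540.7, -144.1, 151.3]
eef_rot: [-1.569, -0.001, -1.786]
wrist_force: [1.6, -5.7, 4.6]
finger_gap: 35.6
t 15.28 local tcp -1.0 -1.7 151.3 F(lx,u,z) [2.8, -5.3, 4.6] gap 35.6 yaw [ -89.9   -0.  -102.3]
t 15.53 local tcp -1.3 -3.2 150.9 F(lx,u,z) [2.8, 1.2, 1.6] gap 35.6 yaw [ -90.     0.  -102.3]
t 15.78 local tcp -1.5 -5.2 150.9 F(lx,u,z) [3.5, 1.9, 1.3] gap 35.8 yaw [ -90.     0.  -102.3]
t 16.03 local tcp -1.5 -7.3 150.9 F(lx,u,z) [2.7, 3.0, 1.9] gap 35.9 yaw [ -90.     0.  -102.3]
t 16.37 local tcp -1.4 -1.9 151.0 F(lx,u,z) [2.5, -6.5, 2.0] gap 35.9 yaw [-9.000e+01 -1.000e-01 -1.023e+02]
t 16.62 local tcp -1.3 -0.7 151.1 F(lx,u,z) [3.8, -11.8, 0.8] gap 35.9 yaw [ -90.    -0.2 -102.3]
t 16.87 local tcp -1.1 0.7 151.1 F(lx,u,z) [4.2, -16.5, 0.0] gap 35.8 yaw [ -89.9   -0.2 -102.4]
t 17.12 local tcp -1.2 2.7 151.1 F(lx,u,z) [3.2, -15.3, 1.7] gap 35.8 yaw [ -90.    -0.2 -102.4]
```

```bash
python3 -m jog '[2,0,0,0,0,0, 4,0,0,0,0,0, 6,0,0,0,0,0, 6,0,0,0,0,0]'>/dev/null; python3 w.py; for i in 1 2 3 4; do python3 -m jog '[1,0,0,0,0,0, 2,0,0,0,0,0, 2,0,0,0,0,0]' >/dev/null; python3 w.py; done; python3 - <<'E'
from ov import *
from cell import manip
s=manip.camera("side")
draw(s,[(L,(0,255,0)) for L in chuck(0,79,0)],(250,200,340,275),"pics/l.png")
E
```

```text
t 17.45 local tcp -1.5 -1.3 150.8 F(lx,u,z) [2.4, 0.5, 0.9] gap 36.0 yaw [ -90.     0.  -102.3]
t 17.7 local tcp -1.5 -3.1 150.8 F(lx,u,z) [2.5, 1.9, 0.7] gap 36.0 yaw [ -90.     0.  -102.3]
t 17.95 local tcp -1.4 -5.2 150.9 F(lx,u,z) [2.5, 4.7, 1.8] gap 35.9 yaw [ -90.     0.  -102.3]
t 18.2 local tcp -1.3 -6.5 151.0 F(lx,u,z) [4.3, 9.0, 0.3] gap 35.7 yaw [-9.000e+01  1.000e-01 -1.023e+02]
t 18.45 local tcp -1.2 -7.7 151.0 F(lx,u,z) [5.3, 14.5, 0.2] gap 35.9 yaw [ -90.     0.2 -102.3]
```

View pics/l.png

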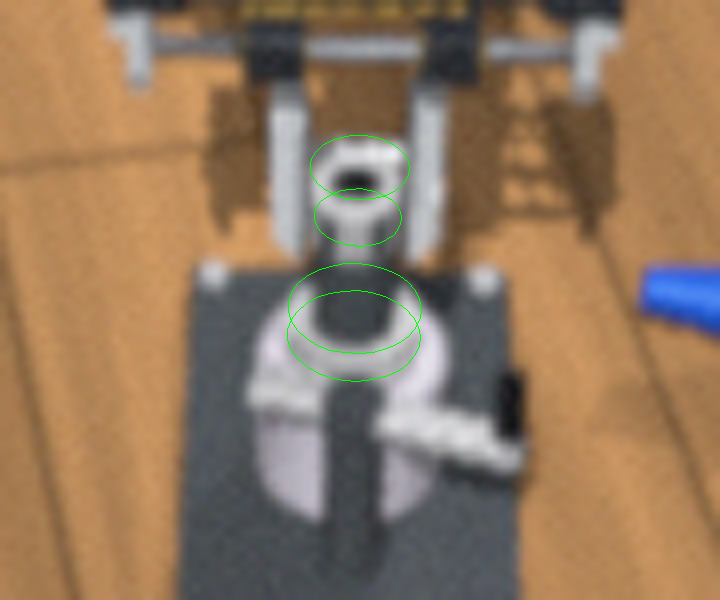

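```bash
python3 -m jog '[-3,0,0.4,0,0,0, -6,0,0.8,0,0,0, -6,0,0.8,0,0,0]'; python3 w.py; python3 -m jog '[0,0,0,0,0,0, 0,0,0,0,0,0, 0,0,0,0,0,0]' 20 60; python3 w.py; python3 -m jog '[0,1,0,0,0,0, 0,2,-0.3,0,0,0, -0.3,3,-0.5,0,0,0, -0.5,4,-0.7,0,0,0, -0.5,4,-0.7,0,0,0]'; python3 w.py
```

```text
clock: 18.75
eef_pos: [540.5, -145.8, 150.7]
eef_rot: [-1.572, -0.001, -1.785]
wrist_force: [0.3, -0.9, 0.0]
finger_gap: 35.6
t 18.75 local tcp -0.9 -3.3 150.7 F(lx,u,z) [0.5, -0.9, 0.0] gap 35.6 yaw [ -90.    -0.  -102.3]
clock: 19.0
eef_pos: [540.4, -146.1, 150.8]
eef_rot: [-1.571, -0.0, -1.786]
wrist_force: [1.0, -1.1, -2.7]
finger_gap: 35.0
t 19.0 local tcp -0.8 -3.6 150.8 F(lx,u,z) [1.2, -0.8, -2.7] gap 35.0 yaw [ -90.    -0.  -102.3]
clock: 19.42
eef_pos: [540.6, -145.9, 149.1]
eef_rot: [-1.568, -0.001, -1.786]
wrist_force: [-4.5, -2.1, 16.8]
finger_gap: 35.0
t 19.42 local tcp -0.7 -3.4 149.1 F(lx,u,z) [-3.9, -3.0, 16.8] gap 35.0 yaw [-8.980e+01 -1.000e-01 -1.023e+02]
```

```bash
python3 -m jog '[0.3,1,-0.6,0,0,0, 0.3,2,-1,0,0,0, 0.3,3,-1.2,0,0,0, 0.3,3,-1.2,0,0,0]'; python3 w.py; python3 -m jog '[1,0,0,0,0,0, 2,1,-0.2,0,0,0, 1,1,-0.2,0,0,0, 0,1,-0.2,0,0,0, -1,1,-0.2,0,0,0, -2,2,-0.4,0,0,0, -1,2,-0.4,0,0,0, 0,2,-0.4,0,0,0]'; python3 w.py
```

```text
clock: 19.75
eef_pos: [540.5, -145.9, 148.8]
eef_rot: [-1.564, -0.001, -1.786]
wrist_force: [-6.6, 2.5, 40.4]
finger_gap: 35.5
t 19.75 local tcp -0.8 -3.5 148.8 F(lx,u,z) [-7.0, 1.0, 40.4] gap 35.5 yaw [-8.960e+01 -1.000e-01 -1.023e+02]
clock: 20.42
eef_pos: [540.9, -146.3, 148.5]
eef_rot: [-1.561, -0.001, -1.786]
wrist_force: [-6.9, 5.4, 51.9]
finger_gap: 35.4
t 20.42 local tcp -0.3 -3.8 148.5 F(lx,u,z) [-7.9, 3.8, 51.9] gap 35.4 yaw [-8.940e+01 -1.000e-01 -1.023e+02]
```

```bash
python3 -m jog '[0,-4,-0.5,-0.3,0,0, 0,-5,-1,-0.5,0,0, 0,-5,-1,-0.5,0,0]'; python3 w.py; for i in 1 2 3; do python3 -m jog '[0,0,-0.7,0,0,0, 0,0,-0.7,0,0,0]' >/dev/null; python3 w.py; done
```

```text
clock: 20.67
eef_pos: [540.1, -145.9, 149.1]
eef_rot: [-1.571, -0.001, -1.786]
wrist_force: [12.2, -3.5, 6.3]
finger_gap: 35.4
t 20.67 local tcp -1.2 -3.6 149.1 F(lx,u,z) [12.6, -0.8, 6.3] gap 35.4 yaw [ -90.    -0.  -102.3]
t 20.83 local tcp -1.5 -3.6 149.2 F(lx,u,z) [16.2, -1.5, 3.6] gap 35.0 yaw [ -89.9   -0.  -102.3]
t 21.0 local tcp -1.8 -3.6 149.2 F(lx,u,z) [19.8, -0.1, 1.0] gap 35.1 yaw [-8.980e+01 -1.000e-01 -1.023e+02]
t 21.17 local tcp -2.0 -3.5 149.2 F(lx,u,z) [22.7, -0.9, -1.1] gap 35.1 yaw [ -89.8   -0.  -102.3]
```

```bash
python3 -m jog '[0,-2,1,0,0,0, 0,-3,2,0,0,0, 0,-3,2,0,0,0]'; python3 w.py; for i in 1 2 3 4; do python3 -m jog '[0,0,1,0,0,0, 0,0,1,0,0,0]' >/dev/null; python3 w.py; done
```

```text
clock: 21.42
eef_pos: [539.5, -145.6, 149.8]
eef_rot: [-1.573, -0.0, -1.786]
wrist_force: [17.3, -5.6, -13.3]
finger_gap: 35.0
t 21.42 local tcp -1.9 -3.4 149.8 F(lx,u,z) [18.1, -1.8, -13.3] gap 35.0 yaw [ -90.2   -0.  -102.3]
t 21.58 local tcp -1.5 -3.4 149.7 F(lx,u,z) [13.0, -0.9, -12.1] gap 35.0 yaw [ -90.3   -0.  -102.3]
t 21.75 local tcp -1.0 -3.4 149.6 F(lx,u,z) [10.0, -1.3, -8.9] gap 35.0 yaw [ -90.4   -0.  -102.3]
t 21.92 local tcp -0.6 -3.4 149.5 F(lx,u,z) [6.2, -0.9, -5.4] gap 35.0 yaw [ -90.5   -0.  -102.3]
t 22.08 local tcp -0.2 -3.3 149.4 F(lx,u,z) [2.5, -2.5, -6.2] gap 35.2 yaw [ -90.6   -0.  -102.3]
```

```bash
python3 -m jog '[0,-2,0,0.5,0,0, 0,-4,0,0.5,0,0, 0,-4,0,0.5,0,0, 0,-4,0,0.5,0,0]'; python3 w.py; for i in 1 2 3 ; do python3 -m jog '[0,0,1,0,0,0, 0,0,1,0,0,0]' >/dev/null; python3 w.py; done;  python3 - <<'E'
from ov import *
from cell import manip
s=manip.camera("side")
draw(s,[(L,(0,255,0)) for L in chuck(0,79,0)],(250,200,340,275),"pics/m.png")
E
```

```text
clock: 22.42
eef_pos: [541.1, -145.7, 154.0]
eef_rot: [-1.572, 0.0, -1.786]
wrist_force: [-2.8, -0.8, -4.7]
finger_gap: 35.1
t 22.42 local tcp -0.3 -3.1 154.0 F(lx,u,z) [-2.6, -1.3, -4.7] gap 35.1 yaw [ -90.     0.  -102.3]
t 22.58 local tcp 0.4 -3.2 153.8 F(lx,u,z) [-6.0, -1.3, -2.5] gap 35.1 yaw [ -90.1   -0.  -102.3]
t 22.75 local tcp 0.9 -3.2 153.8 F(lx,u,z) [-10.1, -1.2, -0.6] gap 35.0 yaw [ -90.2    0.  -102.3]
t 22.92 local tcp 1.3 -3.2 153.8 F(lx,u,z) [-15.4, -2.3, 4.0] gap 35.2 yaw [ -90.3    0.  -102.3]
```

View pics/m.png

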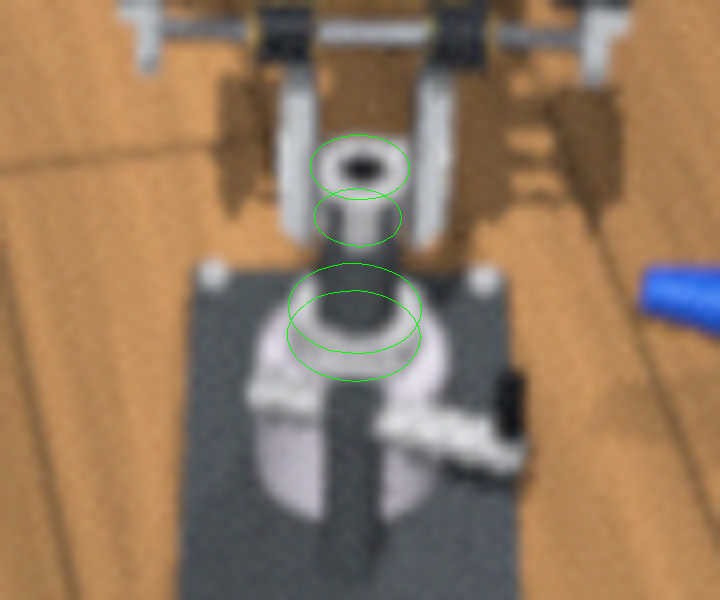

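```bash
python3 -m jog '[0,0,-2,0,0,0, 0,1,-3.7,0,0,0, 0,2,-3.7,0,0,0, 0,2,-3.7,0,0,0]'; python3 w.py; python3 -m jog '[0,0,0,0,0,0, 0,0,0,0,0,0, 0,0,0,0,0,0]' 20 6; python3 w.py;  python3 -m jog '[0,0,0,0,0,0, 0,0,0,0,0,0, 0,0,0,0,0,0]' 60; python3 - <<'E'
from ov import *
from cell import manip
s=manip.camera("side")
draw(s,[(L,(0,255,0)) for L in chuck(0,79,0)],(250,200,340,275),"pics/n.png")
E
```

```text
clock: 23.3
eef_pos: [540.7, -145.7, 151.8]
eef_rot: [-1.571, -0.0, -1.786]
wrist_force: [-1.8, -1.3, -6.2]
finger_gap: 35.2
t 23.3 local tcp -0.6 -3.2 151.8 F(lx,u,z) [-1.5, -1.6, -6.2] gap 35.2 yaw [ -90.    -0.  -102.3]
clock: 23.55
eef_pos: [540.9, -145.5, 151.9]
eef_rot: [-1.571, 0.0, -1.786]
wrist_force: [-0.6, -0.1, -6.6]
finger_gap: 35.8
t 23.55 local tcp -0.5 -3.0 151.9 F(lx,u,z) [-0.6, -0.2, -6.6] gap 35.8 yaw [ -90.     0.  -102.3]
clock: 23.8
eef_pos: [541.1, -145.7, 152.6]
eef_rot: [-1.569, -0.0, -1.786]
wrist_force: [0.2, 0.3, -0.2]
finger_gap: 52.4
```

View pics/n.png

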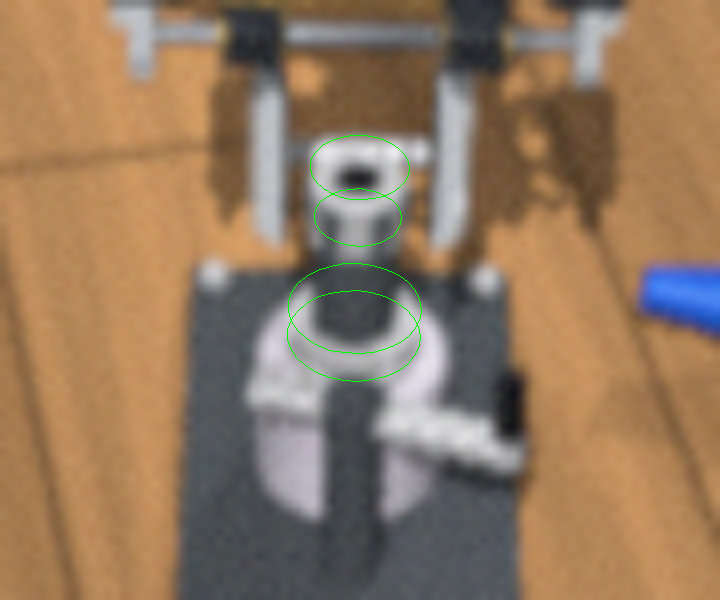

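```bash
python3 -m jog '[0,0,0,0,0,0, 0,-25,0,0,0,0, 0,-45,0,0,0,0, 0,-45,0,0,0,0]' 60; python3 -m jog '[-1.5,0,0,0,0,0, -1.5,0,0,0,0,0, -1.5,0,0,0,0,0, -1.5,0,0,0,0,0, -1.5,0,0,0,0,0, -1.5,0,0,0,0,0, -1.5,0,0,0,0,0]' 8 30; python3 w.py; python3 -m jog '[0,6,0,0,0,0, 0,11,0,0,0,0, 0,13,0,0,0,0, 0,14,0,0,0,0, 0,14,0,0,0,0]'; python3 w.py
```

```text
clock: 24.18
eef_pos: [542.0, -146.0, 201.0]
eef_rot: [-1.565, -0.001, -1.786]
wrist_force: [-0.2, 0.2, 0.7]
finger_gap: 59.6
clock: 24.77
eef_pos: [541.0, -144.1, 196.7]
eef_rot: [-1.571, 0.0, -1.786]
wrist_force: [-0.1, -0.7, 1.0]
finger_gap: 16.8
t 24.77 local tcp -0.7 -1.6 196.7 F(lx,u,z) [0.0, -0.7, 1.0] gap 16.8 yaw [ -90.     0.  -102.3]
clock: 25.18
eef_pos: [540.9, -144.1, 182.5]
eef_rot: [-1.571, 0.0, -1.786]
wrist_force: [-0.3, 0.4, 1.1]
finger_gap: 7.9
t 25.18 local tcp -0.8 -1.6 182.5 F(lx,u,z) [-0.4, 0.3, 1.1] gap 7.9 yaw [ -90.     0.  -102.3]
```

```bash
python3 -m jog '[0,0.5,0,0,0,0, 0,1,0,0,0,0, -0.2,1.5,-0.3,0,0,0, -0.4,2,-0.6,-0.1,0,0, -0.4,2,-0.6,-0.1,0,0]'; python3 w.py; python3 -m jog '[-0.2,0.5,-0.3,0,0,0, -0.4,1,-0.6,-0.1,0,0, -0.6,1.5,-1,-0.15,0,0, -0.6,1.5,-1,-0.15,0,0]'; python3 w.py
```

```text
clock: 25.6
eef_pos: [540.4, -143.6, 180.9]
eef_rot: [-1.573, 0.0, -1.786]
wrist_force: [-0.0, 0.7, -0.5]
finger_gap: 8.1
t 25.6 local tcp -1.3 -1.2 180.9 F(lx,u,z) [-0.2, 0.7, -0.5] gap 8.1 yaw [ -90.1    0.  -102.3]
clock: 25.93
eef_pos: [539.6, -142.8, 179.3]
eef_rot: [-1.575, 0.0, -1.786]
wrist_force: [-0.4, 0.6, 0.5]
finger_gap: 8.1
t 25.93 local tcp -2.4 -0.6 179.3 F(lx,u,z) [-0.5, 0.5, 0.5] gap 8.1 yaw [ -90.3    0.  -102.3]
```

```bash
python3 -m jog '[1,0,1.6,0.25,0,0, 1,1,1.6,0.25,0,0, 1,2,1.6,0.25,0,0, 1,2,1.6,0.25,0,0]'; python3 w.py; python3 - <<'E'
from ov import *
from cell import manip
s=manip.camera("side")
draw(s,[(L,(0,255,0)) for L in chuck(0,74,0)],(250,200,340,275),"pics/o.png")
E
```

```text
clock: 26.27
eef_pos: [540.9, -144.2, 177.1]
eef_rot: [-1.571, 0.0, -1.786]
wrist_force: [0.1, -0.2, 0.1]
finger_gap: 7.9
t 26.27 local tcp -0.7 -1.7 177.1 F(lx,u,z) [0.2, -0.2, 0.1] gap 7.9 yaw [ -90.     0.  -102.3]
```

View pics/o.png

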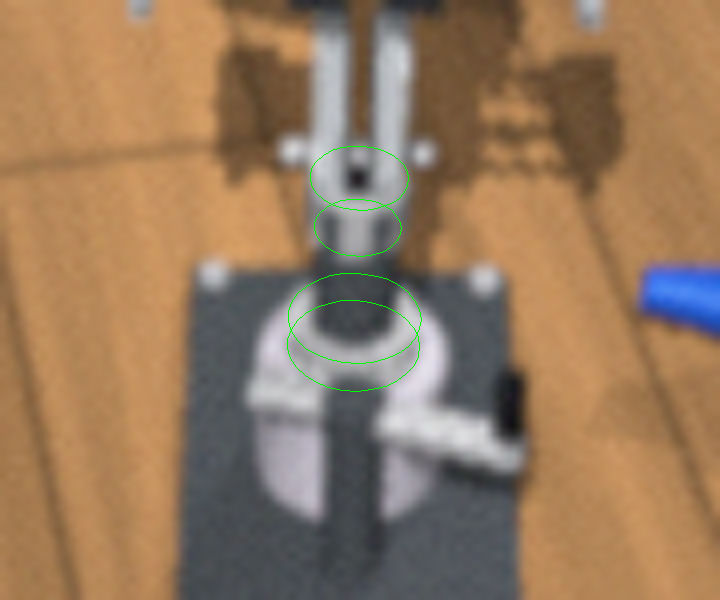

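```bash
python3 -m jog '[0,0.5,0,0,0,0, 0,1,0,0,0,0, 0,1.5,0,0,0,0, 0,2,0,0,0,0, 0,2,0,0,0,0]'; python3 w.py;  python3 -m jog '[0,0.5,0,0,0,0, 0,1,0,0,0,0, 0,1.5,0,0,0,0, 0,2,0,0,0,0, 0,2,0,0,0,0]'; python3 w.py
```

```text
clock: 26.73
eef_pos: [541.0, -144.2, 175.3]
eef_rot: [-1.571, 0.0, -1.786]
wrist_force: [0.5, -0.7, 0.3]
finger_gap: 7.9
t 26.73 local tcp -0.7 -1.6 175.3 F(lx,u,z) [0.6, -0.6, 0.3] gap 7.9 yaw [ -90.     0.  -102.3]
clock: 27.15
eef_pos: [541.4, -144.3, 175.0]
eef_rot: [-1.569, -0.0, -1.786]
wrist_force: [-3.1, 0.9, 13.4]
finger_gap: 7.9
t 27.15 local tcp -0.2 -1.7 175.0 F(lx,u,z) [-3.2, 0.2, 13.4] gap 7.9 yaw [ -89.9   -0.  -102.3]
```

Contact at tip height about 153 mm, which matches home. I'll press a little more to confirm.

```bash
python3 -m jog '[-0.3,0.7,-0.5,-0.1,0,0, -0.6,1.5,-1,-0.1,0,0, -0.8,2.2,-1.4,-0.2,0,0, -0.8,2.2,-1.4,-0.2,0,0]'; python3 w.py; python3 -m jog '[0,-2,0.8,0.1,0,0, 0.8,-15,1.4,0.2,0,0, 0.8,-45,1.4,0.2,0,0, 0.8,-60,1.4,0.2,0,0, 60,-60,1.4,0.2,0,0, 100,-60,1.4,0.2,0,0, 140,-60,1.4,0.2,0,0, 140,-60,1.4,0.2,0,0]' 0;python3 w.py; python3 - <<'E'
from ov import *
from cell import manip
s=manip.camera("side")
draw(s,[(L,(0,255,0)) for L in chuck(0,70,0)],(250,200,340,275),"pics/q.png")
t=manip.camera("top");cv2.imwrite("pics/q2.png",t["img"][100:300,200:450,::-1])
for p in (s,t): print([(n,[(round(d["score"],2),np.round(d["xy"])) for d in manip.tip_of(n,p)]) for n in ("dog_pin","dog_pivot")])
E
```

```text
clock: 27.48
eef_pos: [541.3, -144.0, 174.9]
eef_rot: [-1.567, -0.002, -1.786]
wrist_force: [-3.1, -1.5, 25.6]
finger_gap: 7.6
t 27.48 local tcp -0.4 -1.4 174.9 F(lx,u,z) [-2.7, -2.2, 25.6] gap 7.6 yaw [-8.980e+01 -1.000e-01 -1.023e+02]
clock: 28.15
eef_pos: [510.1, -284.3, 231.1]
eef_rot: [-1.571, -0.001, -1.788]
wrist_force: [-0.2, -0.1, 0.5]
finger_gap: 0.2
t 28.15 local tcp -1.2 -145.1 231.1 F(lx,u,z) [-0.2, -0.1, 0.5] gap 0.2 yaw [ -90.    -0.  -102.5]
[('dog_pin', [(0.6, array([312., 250.]))]), ('dog_pivot', [(0.53, array([295., 251.]))])]
[('dog_pin', [(0.52, array([357., 193.]))]), ('dog_pivot', [(0.64, array([344., 210.]))])]
```

View pics/q.png

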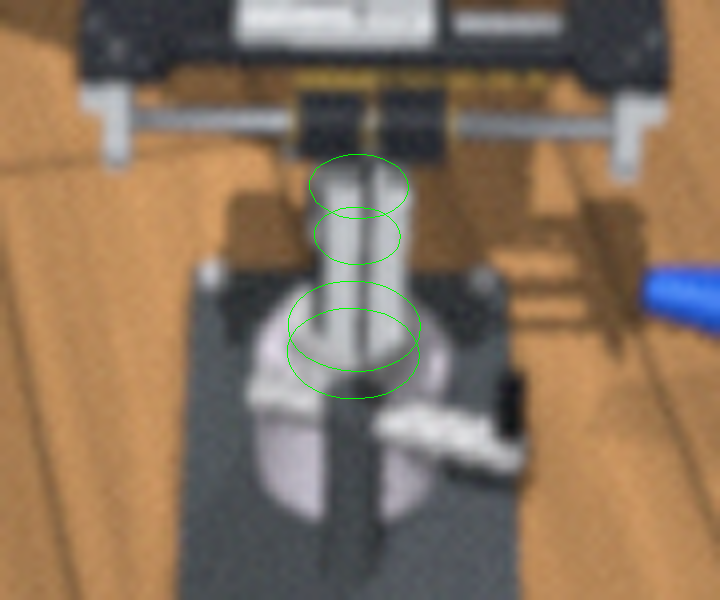

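View pics/q2.png

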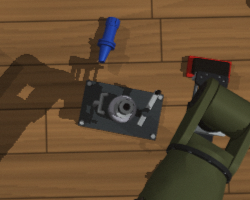

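```bash
python3 -m jog '[-33,0,22,0,0,0, -66,0,44,0,0,0, -95,0,64,0,0,0, -95,40,64,0,0,0, -95,80,64,0,0,0, -95,105,64,0,0,0, -95,105,64,0,0,0, -95,105,64,0,0,0]' 0;python3 w.py; python3 - <<'E'
from ov import *
from cell import manip
s=manip.camera("side")
Z=np.array([0,0,1.])
draw(s,[(L,(0,255,0)) for L in chuck(0,70,0)],(260,200,350,275),"pics/r.png")
for th in np.arange(.3,1.65,.1):
    p=np.array([58*np.cos(th),-58-58*np.sin(th)]);t=np.array([-np.sin(th),-np.cos(th)])
    d=min(14/np.cos(th) if np.cos(th)>.05 else 99,18.5/np.sin(th),20.8); print(round(th,2),(p-t*d).round(1))
E
```

```text
clock: 29.12
eef_pos: [594.4, -199.9, 126.2]
eef_rot: [-1.572, 0.0, -1.784]
wrist_force: [0.1, -0.5, 1.1]
finger_gap: 0.6
t 29.12 local tcp 63.3 -44.7 126.2 F(lx,u,z) [0.2, -0.4, 1.1] gap 0.6 yaw [ -90.1    0.  -102.2]
0.3 [ 59.7 -61.1]
0.4 [ 59.3 -66.6]
0.5 [ 58.5 -71.8]
0.6 [ 57.4 -76.7]
0.7 [ 56.2 -81.4]
0.8 [ 54.8 -85.6]
0.9 [ 52.3 -90.5]
1.0 [ 48.8 -95.6]
1.1 [  44.8 -100.3]
1.2 [  39.5 -104.9]
1.3 [  34.  -108.8]
1.4 [  28.4 -112. ]
1.5 [  22.6 -114.5]
1.6 [  16.8 -116.5]
```

View pics/r.png

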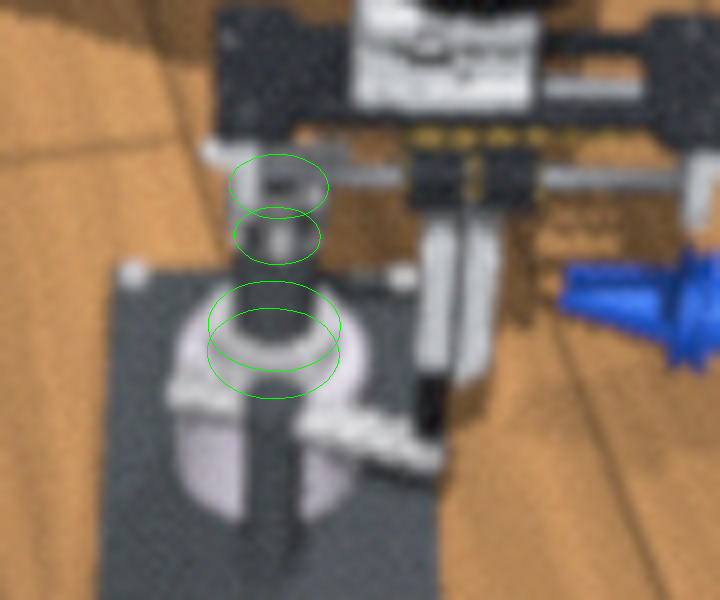

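```bash
python3 -m jog '[0,0,0,0,0,0, 0,0,0,0,0,0]'; python3 w.py
```

```text
clock: 29.33
eef_pos: [595.1, -201.2, 128.5]
eef_rot: [-1.567, -0.001, -1.785]
wrist_force: [0.3, 0.3, 0.0]
finger_gap: 0.4
t 29.33 local tcp 64.3 -45.9 128.5 F(lx,u,z) [0.3, 0.4, 0.0] gap 0.4 yaw [ -89.8   -0.  -102.3]
```

```bash
python3 -m jog '[8,3,-2,0,0,0, 15,3,-4,0,0,0, 20.6,3,-5,0,0,0, 26,3,-5.5,0,0,0, 31,3,-6.6,0,0,0, 35.4,3,-8,0,0,0, 39.6,3,-9,0,0,0, 39.6,3,-9,0,0,0, 39.6,3,-9,0,0,0]'; python3 w.py;  python3 - <<'E'
from ov import *
from cell import manip
s=manip.camera("side")
draw(s,[],(260,200,350,275),"pics/s.png")
E
```

```text
clock: 30.08
eef_pos: [577.1, -238.4, 123.4]
eef_rot: [-1.57, -0.001, -1.786]
wrist_force: [-0.8, 0.0, 0.4]
finger_gap: 0.5
t 30.08 local tcp 54.6 -86.0 123.4 F(lx,u,z) [-0.8, -0.2, 0.4] gap 0.5 yaw [ -90.    -0.  -102.3]
```

View pics/s.png

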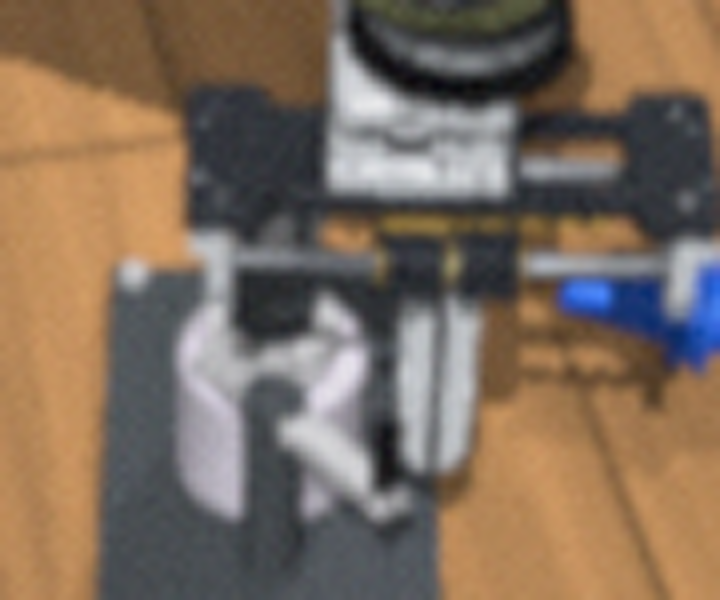

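```bash
python3 -m jog '[4.5,0,-2.3,0,0,0, 9.6,0,-5.8,0,0,0, 14.3,0,-9.8,0,0,0, 19,0,-15,0,0,0, 22.8,0,-20.6,0,0,0, 26,0,-26,0,0,0, 28.5,0,-32,0,0,0, 30,0,-36,0,0,0, 30.5,0,-38,0,0,0, 30.5,0,-38,0,0,0]'; python3 w.py;  python3 - <<'E'
from ov import *
from cell import manip
s=manip.camera("side")
draw(s,[],(260,200,350,275),"pics/t.png")
E
```

```text
clock: 30.97
eef_pos: [534.5, -259.5, 123.5]
eef_rot: [-1.566, 0.0, -1.786]
wrist_force: [11.7, 0.2, -5.7]
finger_gap: 0.3
t 30.97 local tcp 17.4 -115.8 123.5 F(lx,u,z) [11.4, 2.7, -5.7] gap 0.3 yaw [ -89.7    0.  -102.3]
```

View pics/t.png

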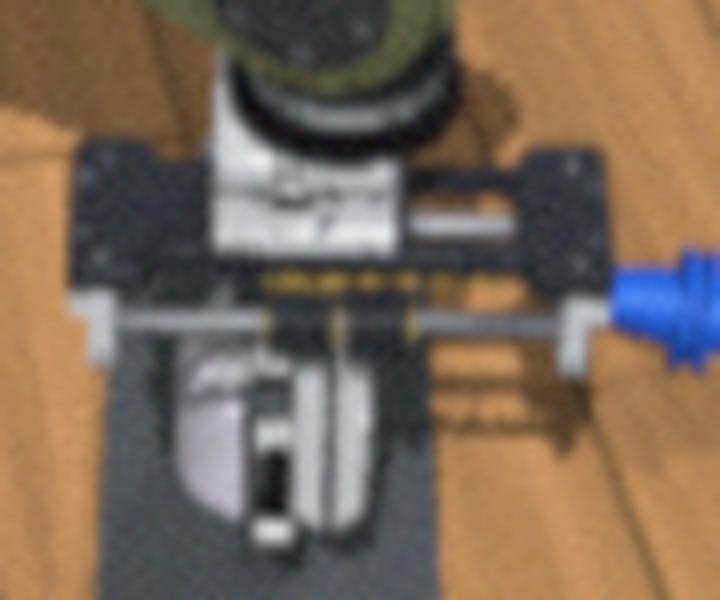

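The stop is reached: 11 N, with the pin at crop (270,480) pointing straight away from the socket. I'll back off and look.

```bash
python3 -m jog '[0,0,8,0,0,0, 0,-10,20,0,0,0, 10,-45,30,0,0,0, 40,-80,40,0,0,0, 80,-110,40,0,0,0, 110,-110,40,0,0,0, 110,-110,40,0,0,0]'; python3 w.py;  python3 - <<'E'
from ov import *
from cell import manip
s=manip.camera("side");t=manip.camera("top")
C=loc(-0.0,0,0)
draw(s,[(L,(0,255,0)) for L in chuck(0,70,0)],(250,200,340,275),"pics/v.png")
draw(t,[(L,(0,255,0)) for L in chuck(0,70,0)],(272,172,362,247),"pics/v2.png")
for n in ("chuck_flange","chuck_nose","mouth","dog_pin","dog_pivot","tub","sander","spanner"):
    print(n,[(round(d["score"],2),np.round(d["xy"])) for d in manip.tip_of(n,s)],[(round(d["score"],2),np.round(d["xy"])) for d in manip.tip_of(n,t)])
E
```

```text
clock: 31.6
eef_pos: [547.4, -381.5, 235.8]
eef_rot: [-1.568, -0.003, -1.79]
wrist_force: [-0.1, -0.9, -0.6]
finger_gap: 0.2
t 31.6 local tcp 56.0 -232.2 235.8 F(lx,u,z) [0.1, -0.9, -0.6] gap 0.2 yaw [ -89.8   -0.2 -102.6]
chuck_flange [(0.78, array([235., 292.])), (0.57, array([345., 239.])), (0.48, array([295., 245.]))] [(0.79, array([371., 279.])), (0.65, array([324., 208.])), (0.63, array([305., 144.])), (0.45, array([325., 209.]))]
chuck_nose [(0.76, array([370., 245.])), (0.58, array([294., 223.])), (0.55, array([210., 282.]))] [(0.87, array([347., 307.])), (0.66, array([326., 208.])), (0.63, array([313., 120.])), (0.58, array([182., 170.]))]
mouth [(0.88, array([292., 244.]))] [(0.81, array([325., 206.]))]
dog_pin [(0.74, array([290., 245.])), (0.49, array([294., 262.])), (0.26, array([294., 220.]))] [(0.61, array([371., 216.]))]
dog_pivot [(0.59, array([296., 249.])), (0.46, array([298., 238.]))] [(0.77, array([346., 208.]))]
tub [(0.83, array([252., 165.]))] [(0.66, array([134., 236.]))]
sander [(0.7, array([349., 314.]))] [(0.78, array([406., 171.]))]
spanner [] [(0.75, array([183., 172.]))]
```

View pics/v.png

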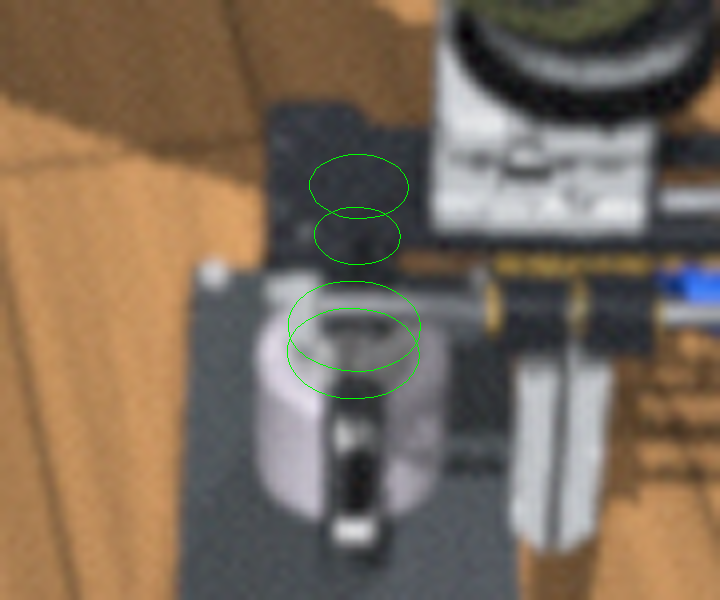

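View pics/v2.png

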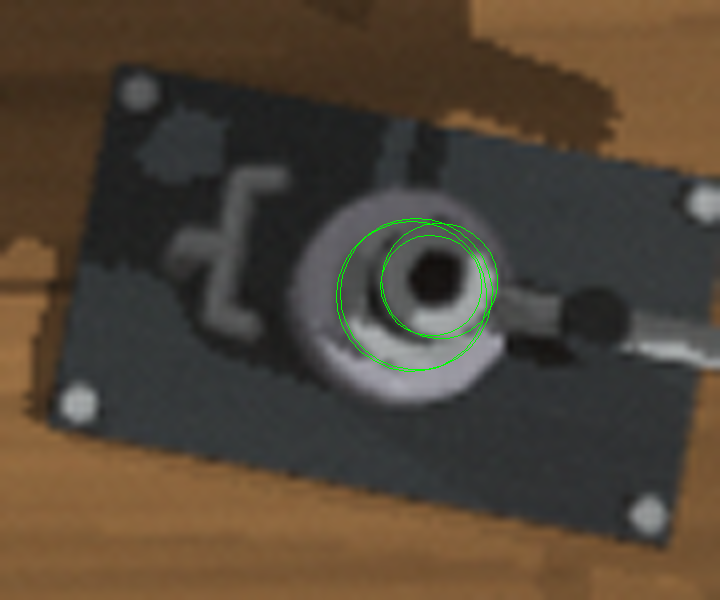

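Top view: the nose hole at crop (437,280) lies on the upright-home model, and the dog's short arm is over the flange with its pin arm pointing away. I'll move clear for one unobstructed side view.

```bash
python3 -m jog '[0,-15,40,0,0,0, 0,-30,80,0,0,0, 0,-30,120,0,0,0, 0,-30,120,0,0,0, 0,-30,120,0,0,0]'; python3 w.py;  python3 - <<'E'
from ov import *
from cell import manip
s=manip.camera("side")
draw(s,[(L,(0,255,0)) for L in chuck(0,70,0)],(250,200,340,275),"pics/x.png")
E
```

```text
clock: 32.92
eef_pos: [669.4, -400.9, 260.2]
eef_rot: [-1.572, 0.001, -1.784]
wrist_force: [0.3, -0.4, -1.8]
finger_gap: 0.4
t 32.92 local tcp 179.3 -225.3 260.2 F(lx,u,z) [0.4, -0.4, -1.8] gap 0.4 yaw [ -90.1    0.  -102.2]
```

View pics/x.png

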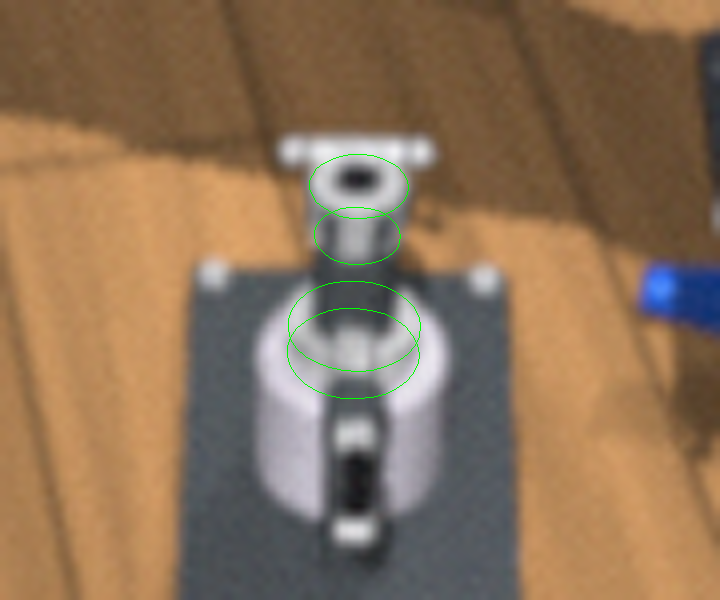

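```bash
python3 -c "
from cell import manip
print(manip.sign_off(), manip.read_state()['clock'])"
```

```text
the job is handed in; nothing more can be done
the job is handed in; nothing more can be done
```

The job is handed in at about 33 s. The chuck stands upright in the socket, pressed home, and the dog is swung to its stop over the flange. The fingers are clear of everything. I gripped the steel chuck's nut, tipped it up level and pressed it down with the gripper. Then I checked the seating with the fingertips on the nose and pushed the dog round by its pin.

**Last checks that agreed:**
- **Seating:** pressing the nose at 26 N met firm contact at about 153 mm above the bench, which is the stated height for a chuck that is home.
- **Upright:** in the top view the nose lies within about 1 mm of where an upright, seated chuck would be.
- **Dog:** it met its stop with about 11 N on the pin, and its short arm passed over the flange, which a proud flange would have blocked.
- **Bystanders:** the networks found the tub and sanding block within 1 to 3 pixels of where they started, in both views. The spanner was found, within 2 pixels, only in the top view.

**What disagreed or failed:**
- **Height in the last side view:** the nose sits about 6 pixels of an 8x crop (roughly 3 mm) above the home model. I took this as calibration error, since the touch height and the dog both say home.
- **First press:** pressing on the nose gave 43 N without seating, because the arm yielded sideways and tilted the chuck. I regripped and centred the chuck by force, then pressed again while gripping it, up to about 52 N at the wrist. The chuck seemed not to move at the time, but was later found seated.

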